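# Park the peg lathe's chuck key in its switch rest

## Task

The chuck key has been left in the chuck of the little peg-turning lathe. Draw it straight out along its own leaning axis without wrenching the chuck round, then park it upright in the key rest: slide it gently into the notch from the open end, against the spring paddle, until you feel it meet the end of the notch; then let its collar drop fully into the recess so that the paddle stays pressed, and let go. Do not knock or shift the jars, bottles and tools lying about.

Things in the scene. Friction and masses are not known exactly. Their poses are not given: they have to be found in the camera images.
- key: Loose steel chuck key, 0.25 kg. Origin: centre of the collar's underside (shoulder); z runs along its axis to the handle. Below it a square drive 9 x 9 mm, 24 mm long, sides along x and y. Above: round collar dia 26 (z 0 to 16 mm), neck dia 14 (z 16 to 34), red hub (z 34 to 66). At the start the drive is in the chuck's socket, the shoulder on its mouth.
- hub (a point): Centre of the key's flat-sided red hub, 50 mm from the shoulder along the key's z, same axes as the key. The hub measures 20 mm along x, 24 mm along y and 32 mm along z: grip it across its x faces. A steel crossbar, dia 9, 90 mm long along y with 14 mm balls at its ends, passes through this point.
- lathe: The green lathe, fixed. Origin on the table under the chuck; spindle along its y, 100 mm up. Headstock 155 mm high, 100 mm deep, from y = +35 to +150 mm; bed 70 mm wide, 45 mm high, from y = -220 to +150; tool rest at y -135 to -65, x -45, 96 mm high; tailstock 130 mm high at y -212 to -157, an ebony blank between.
- socket (a point): Centre of the mouth of the square key socket (10.5 mm wide, 26 mm deep) in the steel chuck, 42 mm from the spindle axis. z points out of the socket along its axis, which leans towards the robot's side; y runs along the spindle.
- chuck (a joint): Turn of the chuck about the spindle, rad: 0 at the start, when the socket leans 0.5 rad from straight up towards the lathe's -x side (the robot's side); positive leans it further. It turns stiffly (0.6 N m) if wrenched.
- key_rest: Key rest, fixed: dark steel base 150 x 84 mm (x -65 to 85), 10 mm thick, with 22 mm high rails. Origin on the table, z up. An aluminium block, 66 mm wide with its top at z = 50 mm, is clamped on it somewhere along x: its seat lies between x = -18 and +18 mm (not measured), always at y = 0. The notch opens to -x, so the key comes in along +x.
- seat_height (a point): On the key rest's axis, at the height of the recess floor (z = 44 mm), on which the key's shoulder must rest. The recess, 6 mm deep, reaches from 13 mm before the seat to 14.5 mm behind it, 29 mm wide; two lips on its -x side keep the collar in. Slide the key in with its shoulder 1 to 5 mm above the block's top until its drive meets the slot's end wall, then lower it.
- notch (a point): On the key rest, 50 mm above its origin: the height of the block's top face; axes of the rest. The block's notch is a slot 12 mm wide at y = 0, open from the base up through the top. Measured from the seat along x: flared mouth 26 mm wide at -34 mm, 12 mm wide from -20 mm, end wall at +5.5 mm; yellow switch housing from 28 to 55 mm, its top at z = 66 mm.
- switch (a joint): Travel of the orange spring paddle, m: 0 is out; pressed towards +x of the rest, up to 0.012. About 2 N at rest, 5 N with the key seated (then 0.0055 to 0.008). Its face, 14 mm wide, spans z = 52.5 to 59.5 mm and at rest stands 6 mm behind the seat: it overhangs the recess and blocks a key lowered straight down; the collar must push it back.
- varnish: Amber varnish bottle with black cap, diameter 44, 85 mm high, beside the rest; origin at the centre of its base. Leave alone.
- rosin_jar: Green glass jar with blue lid, diameter 56, 55 mm high, in front of the lathe; origin at base centre. Leave alone.
- glue_bottle: White bottle with orange cap, diameter 48, 110 mm high; origin at base centre. Leave alone.
- pigment_jar: Clear jar with white lid, diameter 60, 65 mm high; origin at base centre. Leave alone.
- chisel: Wooden-handled hand tool lying on the bench, about 200 mm long; origin at mid underside. Leave alone.
- cork_block: Cork sanding block 60 x 35 x 25 mm; origin at base centre. Leave alone.
- spool: Small turned wooden spool, diameter 36, 37 mm high; origin at base centre. Leave alone.
Mind the look-alikes: they are no part of the job. Leave any blue or red look-alike of the key_rest alone.

How it is judged:
By the outcome, as a careful person would: the job done as asked, in the order asked, and still so for the second after the job is handed in, with the robot touching nothing.
It also fails if it takes over 51 s, if anything falls off the work surface, if the arm or the gripper's body presses on something with over 40 N, if the wrist force passes 120 N, or if a joint passes its speed limit or range.

## Robot

A 7-joint arm with a two-finger parallel gripper is mounted at the origin on the work surface. World frame = base frame: x ahead of the robot, y to its left, z up, the work surface at z = 0. Lengths are in m, angles in rad, forces in N, time in s.
With the tool pointing down it reaches from about 0.425 to 1.025 m from the base axis. Payload 3.6 kg.
Tool frame: the origin (TCP) lies where the fingers leave the gripper's body, on its centre line; the fingertips stand manip.tcp_to_tips ahead of it and the grasp point (between the pads) lies 54 mm ahead of it (manip.tcp_to_tips is the distance from the TCP to the fingertips, in m); z points along the fingers, y is the line along which they close (so a half turn about z gives the same grasp; the last joint's range is limited). The gripper opens to 85 mm and grips with 20 to 120 N. Pads are 22 mm wide; open, the fingers measure 114 mm over their backs; the gripper's body (76 mm by 85 mm) begins 54 mm behind the grasp point. The pads swing forward as they close: fully open they stand 13 mm farther back than shut.
Start: joints at [1.129, 0.591, 0.048, 1.609, -0.033, 0.943, -0.034], TCP at [0.248, -0.681, 0.304] pointing down, gripper open.
Joint ranges: [-2.69, 2.69], [-0.47, 2.24], [-1.27, 1.36], [0.19, 2.51], [-1.53, 4.68], [0.08, 2.07], [-3.09, 3.09]. Speed limits (rad/s): [2.57, 2.57, 3.14, 3.14, 3.14, 3.14, 3.14].

## Interface

Orientations are given as a unit quaternion [x, y, z, w].
In Python, from rig import manip gives the robot as it stands.
- The arm moves only by the tool send_rows, never from a script. Its argument "plan" is a list of rows, each an object of numbers: "grip": the opening, from -1 (shut) to 1 (fully open); "tx", "ty", "tz": the shift along the world's x, y, z in mm; "spin": the turn about the world's z in degrees. In form: [{"grip": .., "tx": .., "ty": .., "tz": .., "spin": ..}, ...]. A call has 1 to 5 rows; each row shifts and turns the commanded pose from where the row before left it; what a row does not reach is not made up. A row lasts 1/10 s, in which the tool goes at most 50 mm and 8.59 degrees, less where a joint would pass 70% of its speed; a pose out of reach is approached as far as the arm can. A call is refused whole if a number of a shift passes 50 or a number of a turn 8.59, either way. A call with a gripper value outside its range is refused whole. The fingers move at their own pace and stop on an object; the grip force is fixed at half the most. Time passes only in rows, so rows that do not move let the fingers close. It gives the time, the measured TCP pose, the force, the opening and the grip force at its end, in the units of the state.
- manip.get_state(): the state, without advancing time (a new reading comes with each control period).
- manip.grab_frame(name): name is "scene" or "top" or "wrist"; returns a dict with "pixels" (400x640x3 uint8, red, green, blue), "vfov" (degrees; the focal length in pixels is half the picture's height over the tangent of half this angle, whatever the lens; pixels are square), "cx", "cy" (the principal point, pixels), "R" (3x3) and "t" (3): a world point X has camera coordinates R X + t. Camera axes: x right, y down, z forward; pixel columns grow to the right and rows downward; lengths in m; the calibration is good to about 2 mm. The wrist camera is an equidistant fisheye: a pixel r from the principal point sees the ray r / f radians off the axis. A picture is of the moment at which its call begins. There is no depth.
- manip.job_done(): hands the job in; it is judged then, once.
The state is a dict: "time": time; "joint_pos": joint angles; "qvel": joint speeds; "joint_efforts": joint torques, N m; "eef_pos": TCP position; "tcp_rot": TCP orientation; "wrist_force": force on the tool from outside, world axes, zero at the start; "wrist_torque": the same for the moment, N m; "width": opening from 0.0 (shut) to 1.0 (fully open); "gripper_force": force on a finger pad.
Only numpy, scipy, OpenCV 4.12 (cv2) and the standard library are available. Lean on these libraries where they do the work, as an engineer would, in place of code of your own. Each camera call takes 0.05 s, during which the arm holds its last target. There are 200 camera calls.

## Working session

There is one attempt and no reset: what is moved stays moved. The work goes in short steps, Python scripts to look and compute and a tool call to move; the robot and the scene stay as the last step left them, time stands still between calls to the robot, and variables do not carry over. Pictures are saved under pics/ and viewed, at most 10 in all, crops included, and the job is handed in when it is done.

Besides the shell and the picture viewer there is one more tool, called after "Call:" as a command line: name --argument value ..., lists and objects as JSON in quotes. send_rows: Moves the arm, as the interface text tells. Its arguments: {"type":"object","properties":{"plan":{"type":"array","items":{"type":"object","properties":{"grip":{"type":"number"},"tx":{"type":"number"},"ty":{"type":"number"},"tz":{"type":"number"},"spin":{"type":"number"}}}}},"required":["plan"]}

```bash
mkdir -p pics; ls; cat > h.py <<'E'
import numpy as np, cv2
from rig import manip
def shot(n,fn):
    f=manip.grab_frame(n); cv2.imwrite('pics/%s.png'%fn,f['pixels'][:,:,::-1]); np.savez('pics/%s.npz'%fn,**{k:np.array(v) for k,v in f.items()}); return f
def load(fn): return dict(np.load('pics/%s.npz'%fn))
def foc(f): return 200/np.tan(np.radians(float(f['vfov']))/2)
def proj(f,X,fish=False):
    c=np.atleast_2d(X)@f['R'].T+f['t']; F=foc(f)
    if fish:
        r=np.hypot(c[:,0],c[:,1]); s=F*np.arctan2(r,c[:,2])/np.maximum(r,1e-9)
    else: s=F/c[:,2]
    return np.c_[f['cx']+s*c[:,0],f['cy']+s*c[:,1]]
def ray(f,uv,fish=False):
    d=(np.array(uv,float)-[f['cx'],f['cy']])/foc(f)
    if fish:
        r=np.hypot(*d); v=np.r_[d*np.sin(r)/max(r,1e-9),np.cos(r)]
    else: v=np.r_[d,1]
    v=f['R'].T@v; return -f['R'].T@f['t'], v/np.linalg.norm(v)
def atz(f,uv,z,fish=False):
    o,v=ray(f,uv,fish); return o+v*(z-o[2])/v[2]
def crop(fn,x0,y0,x1,y1,s,out):
    im=cv2.imread('pics/%s.png'%fn)[y0:y1,x0:x1]; cv2.imwrite('pics/%s.png'%out,cv2.resize(im,None,fx=s,fy=s,interpolation=cv2.INTER_CUBIC))
E
python3 - <<'E'
from h import *
a=shot('scene','s0')['pixels'];b=shot('top','t0')['pixels']
cv2.imwrite('pics/st.png',np.vstack([a,b])[:,:,::-1][::1])
for n in('s0','t0'):
    f=load(n);print(n,f['vfov'],(-f['R'].T@f['t']).round(3),f['R'][2].round(3))
print(manip.tcp_to_tips,manip.get_state())
E
```

```text
pics
s0 53.3418057346125 [ 1.199 -0.548  0.92 ] [-0.584  0.42  -0.695]
t0 55.540884854336674 [ 0.41  -0.055  1.044] [ 0.134 -0.018 -0.991]
0.0726 {'time': 0.1, 'joint_pos': array([ 1.12850155,  0.59201977,  0.0483016 ,  1.60975074, -0.03332634,
        0.94270398, -0.03370474]), 'qvel': array([-0.00045921, -0.00094507,  0.00073609, -0.00333507, -0.0001671 ,
       -0.00044589, -0.00099004]), 'joint_efforts': array([ 3.89000415e-03, -5.49996793e+01,  1.55252159e+00, -1.98824519e+01,
        9.61349200e-03,  3.80341953e-03, -8.44169875e-06]), 'eef_pos': array([ 0.24758654, -0.68074615,  0.30283926]), 'tcp_rot': array([ 9.84825476e-01,  1.73544527e-01, -2.25989926e-04, -1.01350242e-03]), 'wrist_force': array([-0.18245975, -0.07246903, -0.31848917]), 'wrist_torque': array([ 0.05476965, -0.00200162,  0.0696149 ]), 'gripper_force': 0.0, 'width': 0.9928495908831632}
```

View pics/t0.png

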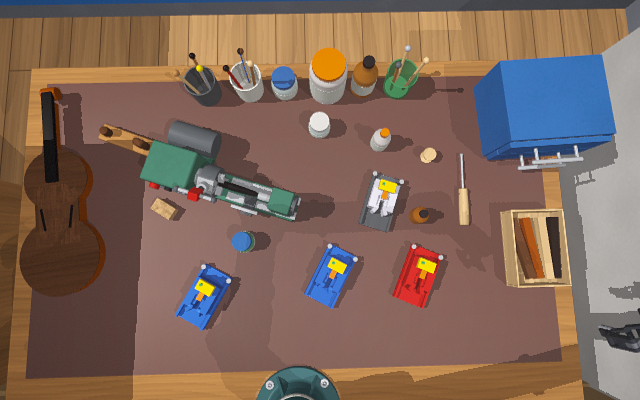

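View pics/s0.png

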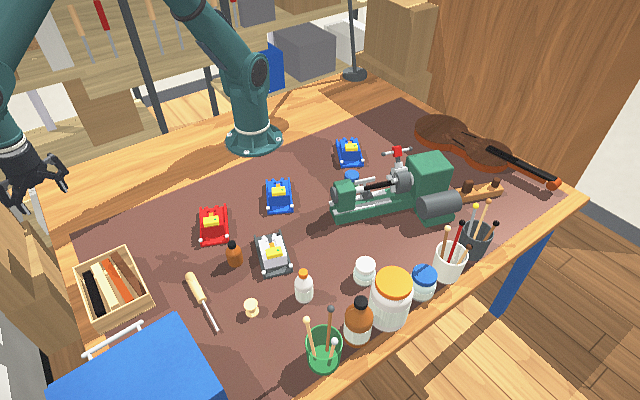

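The scene shows the real rest, dark with an aluminium block, at top (383,200). The look-alikes are blue at (205,295) and (333,275) and red at (420,275). The red key is in the chuck at top ~(192,193) and scene (397,152). Next I'll crop both closely.

```bash
python3 - <<'E'
from h import *
s=cv2.imread('pics/s0.png');t=cv2.imread('pics/t0.png')
rs=lambda i:cv2.resize(i,(400,300),interpolation=cv2.INTER_CUBIC)
a=rs(s[130:205,350:450]);b=rs(t[150:225,140:240]);c=rs(s[220:295,225:325]);d=rs(t[160:235,340:440])
cv2.imwrite('pics/c0.png',np.vstack([np.hstack([a,b]),np.hstack([c,d])]))
E
```

```text
(no output)
```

View pics/c0.png

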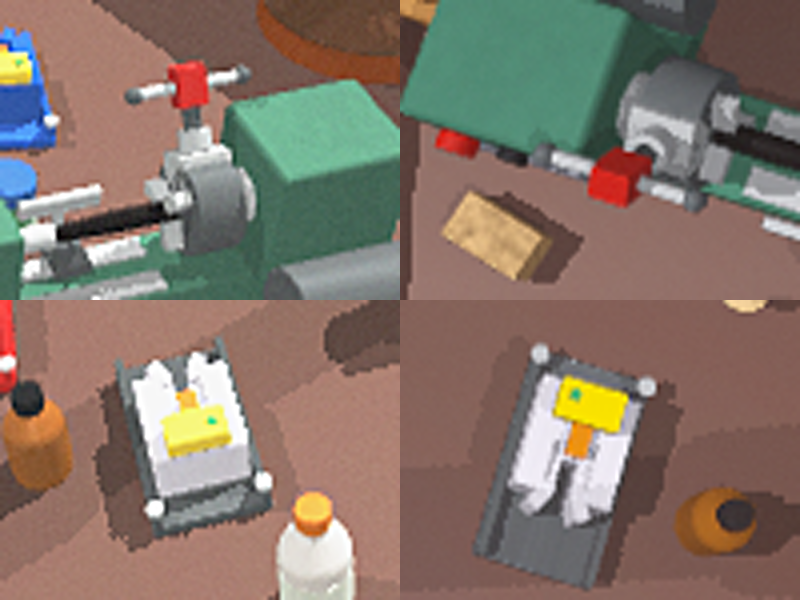

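The crops show the crossbar along the spindle, with balls at scene (383.5,154.3) and (410.8,148.5), top (175.8,188.8) and (212.5,200). The rest's mouth faces the robot: its front corners are at top (359.5,223.3) and (387.5,232), and its rear posts at (375.3,173.3) and (401.8,181.8). The varnish stands on its right.

```bash
cat >> h.py <<'E'
def tri(obs):
    A=np.zeros((3,3));b=np.zeros(3)
    for f,uv,fi in obs:
        o,v=ray(f,uv,fi);P=np.eye(3)-np.outer(v,v);A+=P;b+=P@o
    X=np.linalg.solve(A,b); return X,[np.linalg.norm((np.eye(3)-np.outer(v,v))@(X-o)) for o,v in [ray(*q) for q in obs]]
E
python3 - <<'E'
from h import *
s=load('s0');t=load('t0')
A,e=tri([(s,(383.5,154.25),0),(t,(212.5,200),0)]);print('ball tail',A.round(4),e)
B,e=tri([(s,(410.75,148.5),0),(t,(175.75,188.75),0)]);print('ball head',B.round(4),e)
H,e=tri([(s,(397,152),0),(t,(195,194.5),0)]);print('hub',H.round(4),e)
d=B-A;print(np.linalg.norm(d),np.degrees(np.arctan2(d[1],d[0])),(A+B)/2)
fl=atz(t,(359.5,223.25),.022);fr=atz(t,(387.5,232),.022)
print('rest front',fl,fr, np.linalg.norm(fl-fr))
bl=atz(t,(375.25,173.25),.03);br=atz(t,(401.75,181.75),.03);print(bl,br,np.linalg.norm(bl-br))
for a,b in((fl,bl),(fr,br)):
    q=b-a;print('xdir',np.degrees(np.arctan2(q[1],q[0])),np.linalg.norm(q))
q=fl-fr;print('ydir-90',np.degrees(np.arctan2(q[1],q[0]))-90)
print('varn cap',atz(t,(340+735-400 and 340+335/4,160+213/4),.085))
# slot/paddle
print('mouth',atz(t,(340+168/4,160+215/4),.05),'paddle',atz(t,(340+180/4,160+125/4),.056),'house c',atz(t,(340+191/4,160+103/4),.066))
E
```

```text
ball tail [0.5284 0.1781 0.1748] [np.float64(0.0009837103273170407), np.float64(0.0009837103273170104)]
ball head [0.5572 0.2634 0.1759] [np.float64(0.002280299943223529), np.float64(0.002280299943223568)]
hub [0.5429 0.2196 0.1734] [np.float64(0.001950493274814704), np.float64(0.0019504932748145892)]
0.09010771887647977 71.35389096630429 [0.54279627 0.22073809 0.17538431]
rest front [ 0.47570241 -0.1769011   0.022     ] [ 0.45029438 -0.25131795  0.022     ] 0.0786348184283402
[ 0.61012244 -0.22433928  0.03      ] [ 0.58494614 -0.2953998   0.03      ] 0.07538862056667262
xdir -19.43844544492143 0.14276948219416224
xdir -18.127241331301068 0.141909496046527
ydir-90 -18.851366223711622
varn cap [ 0.4929371  -0.33399881  0.085     ]
mouth [ 0.49738396 -0.23384291  0.05      ] paddle [ 0.55612303 -0.24355434  0.056     ] house c [ 0.56900685 -0.24957304  0.066     ]
```

Call:
send_rows --plan '[{"grip": 1, "tx": 25, "ty": 44, "tz": 0, "spin": 5.14}, {"grip": 1, "tx": 25, "ty": 44, "tz": 0, "spin": 5.14}, {"grip": 1, "tx": 25, "ty": 44, "tz": 0, "spin": 5.14}, {"grip": 1, "tx": 25, "ty": 44, "tz": 0, "spin": 5.14}, {"grip": 1, "tx": 25, "ty": 44, "tz": 0, "spin": 5.14}]'

```text
time: 0.6
eef_pos: [0.3718, -0.462, 0.3036]
tcp_rot: [0.921, 0.39, -0.0, -0.0]
wrist_force: [0.5, -0.1, -1.1]
width: 1.0
gripper_force: 0.0
```

Call:
send_rows --plan '[{"grip": 1, "tx": 22, "ty": 44, "tz": 0, "spin": 5.14}, {"grip": 1, "tx": 22, "ty": 44, "tz": 0, "spin": 5.14}, {"grip": 1, "tx": 22, "ty": 44, "tz": 0, "spin": 5.14}, {"grip": 1, "tx": 22, "ty": 44, "tz": 0, "spin": 5.14}, {"grip": 1, "tx": 22, "ty": 44, "tz": 0, "spin": 5.14}]'

```text
time: 1.1
eef_pos: [0.4816, -0.2422, 0.3038]
tcp_rot: [0.811, 0.585, -0.0, -0.0]
wrist_force: [0.7, -0.2, 0.9]
width: 1.004
gripper_force: 0.0
```

Call:
send_rows --plan '[{"grip": 1}, {"grip": 1}]'

```text
invalid input
```

```bash
python3 - <<'E'
from h import *
f=shot('wrist','w1');crop('w1',0,0,640,400,1.25,'w1v')
s=manip.get_state();print(f['vfov'],(-f['R'].T@f['t']).round(4),f['R'].round(3),s['eef_pos'],s['joint_pos'].round(3))
E
```

```text
65.70646984690485 [ 0.5027 -0.1769  0.3731] [[ 0.949 -0.315 -0.   ]
 [-0.303 -0.913  0.274]
 [-0.087 -0.26  -0.962]] [ 0.48638949 -0.23238619  0.30422328] [ 0.572  0.369 -0.268  2.02   0.127  0.767 -0.076]
```

View pics/w1v.png

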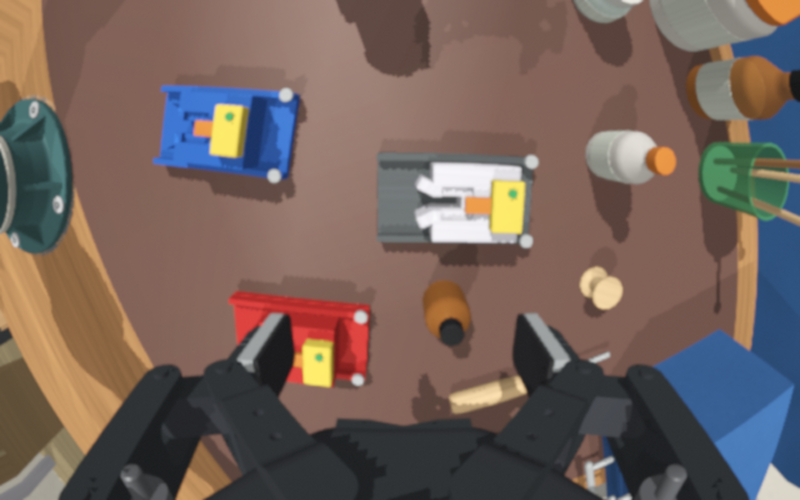

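Call:
send_rows --plan '[{"grip": 1, "tx": 4, "ty": 47, "tz": 0, "spin": 0}, {"grip": 1, "tx": 4, "ty": 47, "tz": 0, "spin": 0}, {"grip": 1, "tx": 4, "ty": 47, "tz": 0, "spin": 0}, {"grip": 1, "tx": 4, "ty": 47, "tz": 0, "spin": 0}, {"grip": 1, "tx": 4, "ty": 47, "tz": 0, "spin": 0}]'

```text
time: 1.65
eef_pos: [0.5009, -0.0075, 0.3037]
tcp_rot: [0.812, 0.583, -0.0, -0.0]
wrist_force: [0.3, 0.1, -0.5]
width: 1.0
gripper_force: 0.0
```

Call:
send_rows --plan '[{"grip": 1, "tx": 4, "ty": 47, "tz": 0, "spin": 0}, {"grip": 1, "tx": 4, "ty": 47, "tz": 0, "spin": 0}, {"grip": 1, "tx": 4, "ty": 47, "tz": 0, "spin": 0}, {"grip": 1, "tx": 0, "ty": 0, "tz": 0, "spin": 0}, {"grip": 1, "tx": 0, "ty": 0, "tz": 0, "spin": 0}]'

```text
time: 2.15
eef_pos: [0.513, 0.1333, 0.3036]
tcp_rot: [0.811, 0.585, -0.0, -0.0]
wrist_force: [-0.6, 0.0, 0.1]
width: 1.001
gripper_force: 0.0
```

```bash
python3 - <<'E'
from h import *
f=shot('wrist','w2')
H=np.array([.543,.220,.178]);u=proj(f,H,True)[0].astype(int);print(u)
a=cv2.imread('pics/w1.png')[112:202,298:438];a=cv2.resize(a,(700,450)[:2],interpolation=cv2.INTER_CUBIC)
cv2.imwrite('pics/w1c.png',a)
x0,y0=max(0,min(u[0]-60,640-120)),max(0,u[1]-45)
print(x0,y0)
b=cv2.imread('pics/w2.png')[y0:y0+90,x0:x0+120];cv2.imwrite('pics/w2c.png',cv2.resize(b,(800,600),interpolation=cv2.INTER_CUBIC))
s=manip.get_state();print((-f['R'].T@f['t']).round(4),s['eef_pos'],s['joint_pos'].round(3))
E
```

```text
[325  80]
265 35
[0.5341 0.1985 0.373 ] [0.5129657  0.13139634 0.30345324] [-0.068  0.366 -0.345  2.036  0.176  0.769 -0.843]
```

View pics/w1c.png

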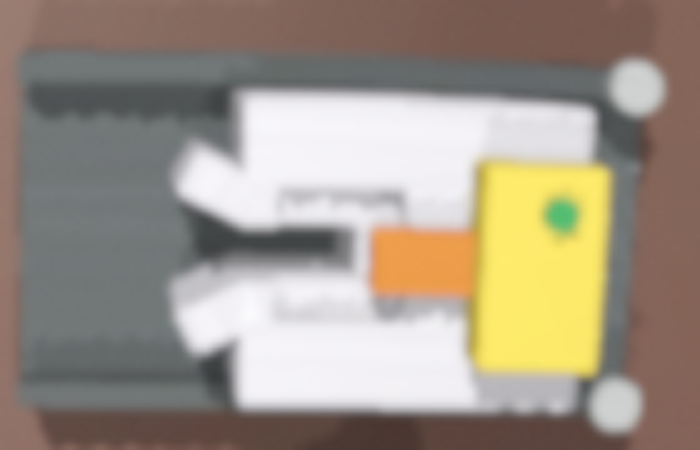

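View pics/w2c.png

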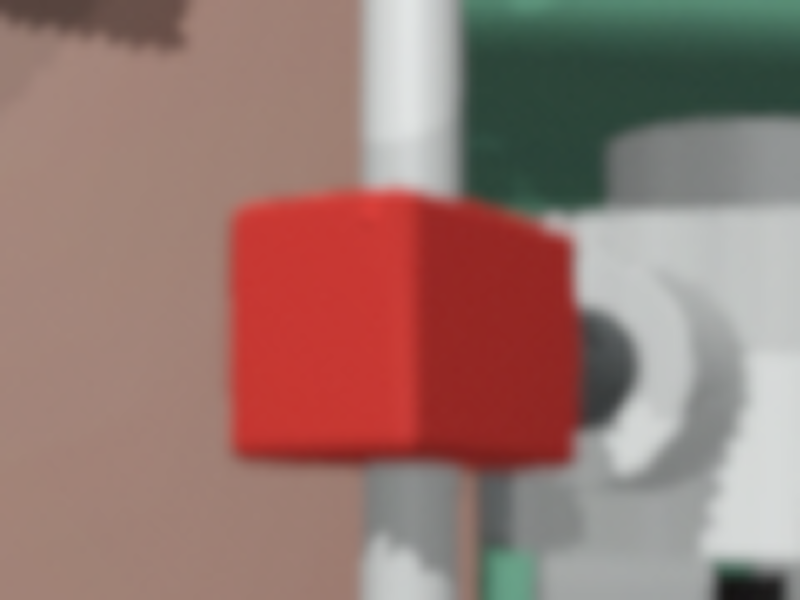

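The w1c crop shows the recess's top corners at about (283,190), (405,190) and (272,320), and the housing top corners at (483,163), (610,168), (598,375) and (473,370). w2c shows the hub's top-left edge at x=232, its ridge at x=415, its lower right edge at x=575, and the rod centred at x≈411.

```bash
cat > fit.py <<'E'
from h import *
from scipy.optimize import least_squares
f=load('w1')
P=np.array([(283,190),(405,190),(272,320),(483,163),(610,168),(598,375),(473,370)])/5+[298,112]
def m(p):
    w=p[3]; L=np.array([(-.013,.0145,.05),(.0145,.0145,.05),(-.013,-.0145,.05),(.028,w,.066),(.055,w,.066),(.055,-w,.066),(.028,-w,.066)])
    c,s=np.cos(p[2]),np.sin(p[2]); return np.c_[p[0]+c*L[:,0]-s*L[:,1],p[1]+s*L[:,0]+c*L[:,1],L[:,2]]
r=least_squares(lambda p:(proj(f,m(p),True)-P).ravel(),[.53,-.235,-.33,.022])
print('seat',r.x[:2].round(4),np.degrees(r.x[2]),r.x[3],r.fun.reshape(-1,2).round(1).tolist())
g=load('w2')
Q=np.array([(232,212),(232,455),(415,190),(415,460),(575,240),(575,462)])/(20/3)+[265,35]
def k(p):
    c,s=np.cos(p[3]),np.sin(p[3]); X=np.array([c,s,0]);Y=np.array([-s,c,0]);Z=np.array([0,0,1.])
    kx=X*np.cos(.5)+Z*np.sin(.5);kz=-X*np.sin(.5)+Z*np.cos(.5)
    return np.array([p[:3]+a*kx+b*Y+d*kz for a,b,d in[(-.01,.012,.016),(-.01,-.012,.016),(.01,.012,.016),(.01,-.012,.016),(.01,.012,-.016),(.01,-.012,-.016)]])
r=least_squares(lambda p:(proj(g,k(p),True)-Q).ravel(),[.543,.22,.178,-.32])
print('hub',r.x[:3].round(4),np.degrees(r.x[3]),r.fun.reshape(-1,2).round(1).tolist())
E
python3 fit.py
```

```text
seat [ 0.5302 -0.2366] -18.552039175054862 0.021628901667334336 [[-1.5, -0.8], [-0.0, -0.3], [0.2, 0.3], [0.4, 0.2], [0.3, 0.2], [0.1, -0.2], [0.5, 0.5]]
hub [0.5426 0.2171 0.1694] -18.28778035069703 [[-0.3, -0.5], [-0.1, 0.8], [1.0, -0.0], [1.1, -0.8], [-1.0, -0.3], [-1.0, 0.9]]
```

Call:
send_rows --plan '[{"grip": 1, "tx": 7, "ty": 20, "tz": 0, "spin": 0}, {"grip": 1, "tx": 7, "ty": 20, "tz": 0, "spin": 0}, {"grip": 1, "tx": 7.5, "ty": 22, "tz": 0, "spin": 0}, {"grip": 1, "tx": 0, "ty": 0, "tz": -25, "spin": 0}, {"grip": 1, "tx": 0, "ty": 0, "tz": 0, "spin": 0}]'

```text
time: 2.7
eef_pos: [0.5336, 0.1912, 0.2763]
tcp_rot: [0.813, 0.582, -0.003, -0.0]
wrist_force: [-0.4, -1.2, 0.8]
width: 1.003
gripper_force: 0.0
```

```bash
python3 - <<'E'
from h import *
f=shot('wrist','w3')
for H in([.5424,.2172,.1807],[.5345,.1935,.1807]):print(proj(f,np.array(H),True)[0])
cv2.imwrite('pics/w3c.png',cv2.resize(f['pixels'][150:350,200:460,::-1],(780,600),interpolation=cv2.INTER_CUBIC))
s=manip.get_state();print((-f['R'].T@f['t']).round(4),s['eef_pos'],s['tcp_rot'].round(4))
E
```

```text
[324.34092771 191.90526826]
[324.48594503 234.31321944]
[0.5554 0.2565 0.3453] [0.53398188 0.19109604 0.27738208] [ 0.813   0.5822 -0.0027  0.    ]
```

View pics/w3c.png

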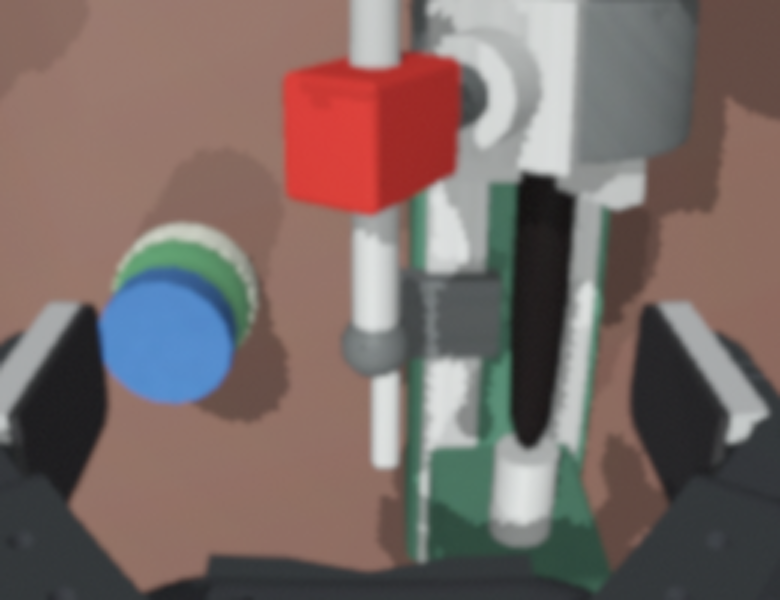

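```bash
python3 - <<'E'
from h import *
f=load('w3')
for z in(.1807,.177):
    print(atz(f,(324.7,265.3),z,True).round(4), 'hub from ball',(atz(f,(324.7,265.3),z,True)+.045*np.array([.3145,.949,0])).round(4))
s=manip.get_state();print(s['eef_pos'],s['width'])
E
```

```text
[0.5282 0.1745 0.1807] hub from ball [0.5424 0.2172 0.1807]
[0.5276 0.1726 0.177 ] hub from ball [0.5418 0.2153 0.177 ]
[0.53398188 0.19109604 0.27738208] 1.0007563021070254
```

Call:
send_rows --plan '[{"grip": 1, "tx": 0.5, "ty": 2.4, "tz": -21, "spin": 0}, {"grip": 1, "tx": 0, "ty": 0, "tz": -21.4, "spin": 0}, {"grip": 0, "tx": 0, "ty": 0, "tz": 0, "spin": 0}, {"grip": -0.55, "tx": 0, "ty": 0, "tz": 0, "spin": 0}, {"grip": -0.55, "tx": 0, "ty": 0, "tz": 0, "spin": 0}]'

```text
time: 3.25
eef_pos: [0.5361, 0.1959, 0.2379]
tcp_rot: [0.813, 0.583, 0.001, 0.0]
wrist_force: [-0.2, -0.0, 0.2]
width: 0.517
gripper_force: 0.0
```

Call:
send_rows --plan '[{"grip": -0.65, "tx": 0, "ty": 0, "tz": 0, "spin": 0}, {"grip": -0.65, "tx": 0, "ty": 0, "tz": 0, "spin": 0}]'

```text
time: 3.45
eef_pos: [0.5357, 0.1963, 0.2374]
tcp_rot: [0.812, 0.583, 0.001, 0.0]
wrist_force: [0.9, -0.1, 0.3]
width: 0.178
gripper_force: 0.3
```

```bash
python3 - <<'E'
from h import *
f=shot('wrist','w4')
cv2.imwrite('pics/w4c.png',cv2.resize(f['pixels'][150:350,200:460,::-1],(780,600),interpolation=cv2.INTER_CUBIC))
s=manip.get_state();print(s['eef_pos'],s['width'],s['wrist_force'],s['gripper_force'])
E
```

```text
[0.53562336 0.19626841 0.23722789] 0.1762731525237197 [0.55900498 0.19046307 0.04623602] 0.20783996558748186
```

View pics/w4c.png

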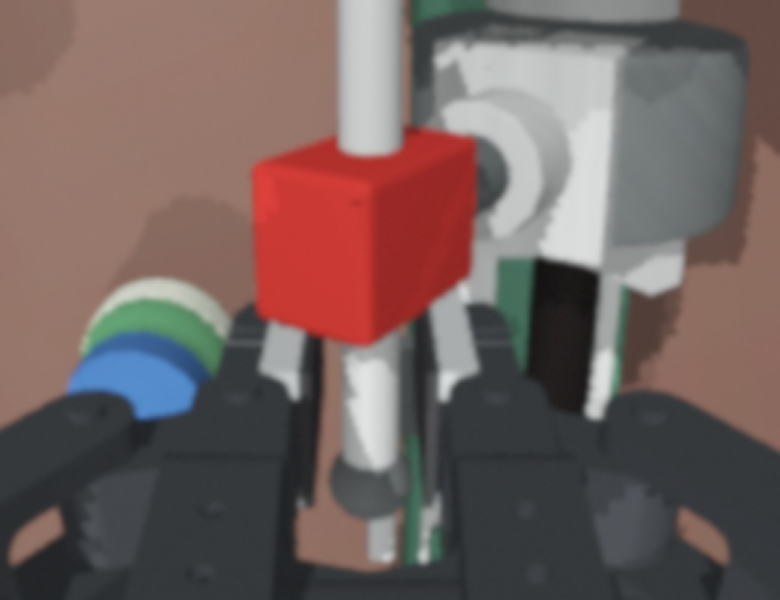

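The rod is centred between the pads, at x≈372 with the gap at 313–425. The pads sit about 3 mm too near the hub, so I'll shift along −spindle and then close in steps.

Call:
send_rows --plan '[{"grip": -0.65, "tx": -0.9, "ty": -2.8, "tz": -2, "spin": 0}, {"grip": -0.65, "tx": 0, "ty": 0, "tz": 0, "spin": 0}, {"grip": -0.65, "tx": 0, "ty": 0, "tz": 0, "spin": 0}]'

```text
time: 3.8
eef_pos: [0.5342, 0.1935, 0.2344]
tcp_rot: [0.812, 0.583, -0.0, -0.0]
wrist_force: [0.4, -0.5, -0.2]
width: 0.174
gripper_force: 0.0
```

Call:
send_rows --plan '[{"grip": -0.72, "tx": 0, "ty": 0, "tz": 0, "spin": 0}, {"grip": -0.76, "tx": 0, "ty": 0, "tz": 0, "spin": 0}, {"grip": -0.78, "tx": 0, "ty": 0, "tz": 0, "spin": 0}]'

```text
time: 4.1
eef_pos: [0.5348, 0.1936, 0.2345]
tcp_rot: [0.812, 0.583, 0.0, 0.0]
wrist_force: [0.2, -0.8, -0.1]
width: 0.113
gripper_force: 0.4
```

Call:
send_rows --plan '[{"grip": -0.8, "tx": 0, "ty": 0, "tz": 0, "spin": 0}, {"grip": -0.8, "tx": 0, "ty": 0, "tz": 0, "spin": 0}]'

```text
time: 4.3
eef_pos: [0.5348, 0.1936, 0.2345]
tcp_rot: [0.812, 0.583, 0.0, 0.0]
wrist_force: [1.0, -0.2, -1.1]
width: 0.101
gripper_force: 5.6
```

Call:
send_rows --plan '[{"grip": -0.85, "tx": 0, "ty": 0, "tz": 0, "spin": 0}, {"grip": -0.85, "tx": 0, "ty": 0, "tz": 0, "spin": 0}]'

```text
time: 4.5
eef_pos: [0.5347, 0.1936, 0.2346]
tcp_rot: [0.812, 0.583, 0.0, 0.0]
wrist_force: [1.7, -0.0, -1.7]
width: 0.084
gripper_force: 41.9
```

Call:
send_rows --plan '[{"grip": -1, "tx": 0, "ty": 0, "tz": 0, "spin": 0}, {"grip": -1, "tx": 0, "ty": 0, "tz": 0, "spin": 0}]'

```text
time: 4.7
eef_pos: [0.5347, 0.1936, 0.2346]
tcp_rot: [0.812, 0.583, 0.0, 0.0]
wrist_force: [2.6, -1.0, -0.8]
width: 0.077
gripper_force: 58.7
```

Call:
send_rows --plan '[{"grip": -1, "tx": -0.91, "ty": 0.3, "tz": 1.76, "spin": 0}, {"grip": -1, "tx": -1.82, "ty": 0.6, "tz": 3.51, "spin": 0}, {"grip": -1, "tx": 0, "ty": 0, "tz": 0, "spin": 0}]'

```text
time: 5.0
eef_pos: [0.531, 0.1947, 0.24]
tcp_rot: [0.812, 0.584, -0.0, -0.0]
wrist_force: [1.2, 0.6, -2.4]
width: 0.079
gripper_force: 58.9
```

Call:
send_rows --plan '[{"grip": -1, "tx": -1.4, "ty": 0.5, "tz": 3.51, "spin": 0}, {"grip": -1, "tx": -1.7, "ty": 0.55, "tz": 3.51, "spin": 0}, {"grip": -1, "tx": -1.7, "ty": 0.55, "tz": 3.51, "spin": 0}]'

```text
time: 5.3
eef_pos: [0.5258, 0.1963, 0.2504]
tcp_rot: [0.812, 0.584, -0.001, -0.0]
wrist_force: [0.0, 0.9, -4.1]
width: 0.08
gripper_force: 58.7
```

Call:
send_rows --plan '[{"grip": -1, "tx": -1.8, "ty": 0.6, "tz": 3.51, "spin": 0}, {"grip": -1, "tx": -1.8, "ty": 0.6, "tz": 3.51, "spin": 0}, {"grip": -1, "tx": -1.8, "ty": 0.6, "tz": 3.51, "spin": 0}]'

```text
time: 5.6
eef_pos: [0.5209, 0.1977, 0.2611]
tcp_rot: [0.812, 0.583, -0.001, 0.0]
wrist_force: [0.2, -0.5, -2.7]
width: 0.077
gripper_force: 58.8
```

Call:
send_rows --plan '[{"grip": -1, "tx": -1.8, "ty": 0.6, "tz": 3.51, "spin": 0}, {"grip": -1, "tx": -3.6, "ty": 1.2, "tz": 7, "spin": 0}, {"grip": -1, "tx": 0, "ty": 0, "tz": 10, "spin": 0}, {"grip": -1, "tx": 0, "ty": 0, "tz": 20, "spin": 0}, {"grip": -1, "tx": 0, "ty": 0, "tz": 20, "spin": 0}]'

```text
time: 6.1
eef_pos: [0.5158, 0.1997, 0.3224]
tcp_rot: [0.812, 0.584, -0.0, -0.0]
wrist_force: [0.2, 0.5, -3.3]
width: 0.078
gripper_force: 58.7
```

```bash
python3 - <<'E'
from h import *
f=shot('wrist','w5');g=shot('scene','s5')
a=cv2.resize(f['pixels'][130:330,200:460,::-1],(468,360));u=proj(g,[.53,.2,.2])[0].astype(int)
b=cv2.resize(g['pixels'][u[1]-60:u[1]+60,u[0]-55:u[0]+55,::-1],(330,360),interpolation=cv2.INTER_CUBIC)
cv2.imwrite('pics/c5.png',np.hstack([a,b]))
s=manip.get_state();print(s['eef_pos'],s['joint_pos'].round(2),s['wrist_force'],s['gripper_force'])
E
```

```text
[0.51768157 0.2007708  0.32465904] [-0.17  0.37 -0.36  1.97  0.17  0.83 -0.96] [ 0.66732045  0.93766126 -3.24579374] 58.876880407333374
```

View pics/c5.png

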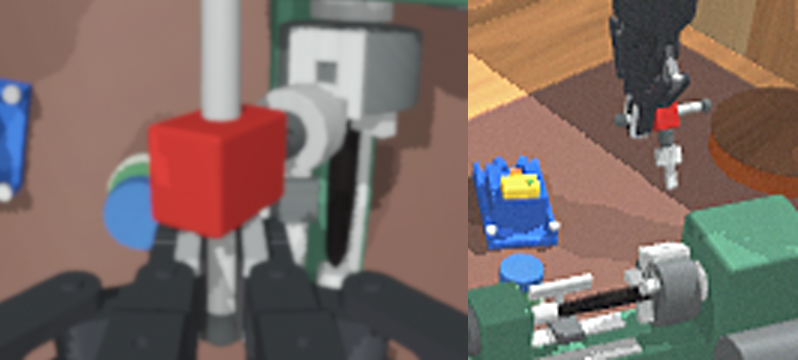

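The key is clear of the chuck and still leaning in the grip, with the socket mouth showing in the chuck at its old place. Next I carry it to the rest, turning −90°.

Call:
send_rows --plan '[{"grip": -1, "tx": -2.5, "ty": -35.4, "tz": 0, "spin": -8.2}, {"grip": -1, "tx": -2.5, "ty": -35.4, "tz": 0, "spin": -8.2}, {"grip": -1, "tx": -2.5, "ty": -35.4, "tz": 0, "spin": -8.2}, {"grip": -1, "tx": -2.5, "ty": -35.4, "tz": 0, "spin": -8.2}, {"grip": -1, "tx": -2.5, "ty": -35.4, "tz": 0, "spin": -8.2}]'

```text
time: 6.7
eef_pos: [0.5029, 0.0213, 0.3209]
tcp_rot: [0.966, 0.259, -0.0, -0.0]
wrist_force: [0.6, 0.3, -2.7]
width: 0.079
gripper_force: 58.7
```

Call:
send_rows --plan '[{"grip": -1, "tx": -2.5, "ty": -35.4, "tz": 0, "spin": -8.2}, {"grip": -1, "tx": -2.5, "ty": -35.4, "tz": 0, "spin": -8.2}, {"grip": -1, "tx": -2.5, "ty": -35.4, "tz": 0, "spin": -8.2}, {"grip": -1, "tx": -2.5, "ty": -35.4, "tz": 0, "spin": -8.2}, {"grip": -1, "tx": -2.5, "ty": -35.4, "tz": 0, "spin": -8.2}]'

```text
time: 7.2
eef_pos: [0.4904, -0.1555, 0.3209]
tcp_rot: [0.995, -0.095, -0.0, -0.0]
wrist_force: [-0.0, 0.9, -3.5]
width: 0.078
gripper_force: 58.7
```

Call:
send_rows --plan '[{"grip": -1, "tx": -2.5, "ty": -35.4, "tz": 0, "spin": -8.2}, {"grip": -1, "tx": 0, "ty": 0, "tz": -30, "spin": 0}, {"grip": -1, "tx": 0, "ty": 0, "tz": -30, "spin": 0}, {"grip": -1, "tx": 0, "ty": 0, "tz": 0, "spin": 0}, {"grip": -1, "tx": 0, "ty": 0, "tz": 0, "spin": 0}]'

```text
time: 7.7
eef_pos: [0.4883, -0.1893, 0.261]
tcp_rot: [0.987, -0.163, -0.001, -0.0]
wrist_force: [-1.0, -0.2, -2.3]
width: 0.081
gripper_force: 58.7
```

```bash
cat > rest.py <<'E'
from h import *
S=np.array([.5302,-.2366]);a=np.radians(-18.55);X=np.array([np.cos(a),np.sin(a)]);Y=np.array([-X[1],X[0]])
def st():
    s=manip.get_state();d=s['eef_pos'][:2]-S;q=s['tcp_rot']
    print('t%.2f'%s['time'],'rest x %.1f y %.1f'%(d@X*1e3,d@Y*1e3),'z %.1f'%(s['eef_pos'][2]*1e3),s['eef_pos'].round(4),'yaw toolY rel restX %.2f'%((np.degrees(2*np.arctan2(q[1],q[0]))-90-np.degrees(a)+180)%360-180),'F rest',(s['wrist_force'][:2]@X).round(1),(s['wrist_force'][:2]@Y).round(1),s['wrist_force'][2].round(1),'T',s['wrist_torque'].round(2),'w',round(s['width'],3),round(s['gripper_force'],1),'j7',s['joint_pos'][[0,6]].round(2))
def mv(dx,dy): print('rest d',dx,dy,'-> world mm',(X*dx+Y*dy).round(2))
def red(n='wrist'):
    f=manip.grab_frame(n);p=f['pixels'].astype(int);m=((p[...,0]>140)&(p[...,1]<75)&(p[...,2]<75)).astype('uint8')
    k,l,sx,c=cv2.connectedComponentsWithStats(m);return f,[(sx[i].tolist(),c[i].round(1).tolist()) for i in range(1,k) if sx[i][4]>150]
E
python3 -c "
from rest import *
st();mv(1,0);mv(0,1);f,r=red();print(r)
d=manip.get_state()['eef_pos'][:2]-S;mv(round(-52.8-d@X*1e3,1),round(32.5-d@Y*1e3,1))"
```

```text
t7.70 rest x -54.8 y 31.5 z 261.0 [ 0.4883 -0.1893  0.261 ] yaw toolY rel restX -90.23 F rest -0.9 -0.5 -2.3 T [-0.01  0.03  0.  ] w 0.081 58.7 j7 [ 0.21 -1.55]
rest d 1 0 -> world mm [ 0.95 -0.32]
rest d 0 1 -> world mm [0.32 0.95]
[([284, 193, 75, 51, 1419], [320.1, 214.6]), ([427, 204, 82, 111, 4080], [462.6, 260.1])]
rest d 1.1 0.9 -> world mm [1.33 0.5 ]
```

Call:
send_rows --plan '[{"grip": -1, "tx": 1.3, "ty": 0.5, "tz": -30, "spin": 0}, {"grip": -1, "tx": 0, "ty": 0, "tz": -30, "spin": 0}, {"grip": -1, "tx": 0, "ty": 0, "tz": -20, "spin": 0}, {"grip": -1, "tx": 0, "ty": 0, "tz": -5, "spin": 0}, {"grip": -1, "tx": 0, "ty": 0, "tz": -5, "spin": 0}]'

```text
time: 8.25
eef_pos: [0.4911, -0.1894, 0.1723]
tcp_rot: [0.987, -0.163, 0.001, 0.0]
wrist_force: [-0.1, -1.0, -3.3]
width: 0.08
gripper_force: 58.7
```

Call:
send_rows --plan '[{"grip": -1, "tx": 0, "ty": 0, "tz": -5, "spin": 0}, {"grip": -1, "tx": 0, "ty": 0, "tz": -5, "spin": 0}, {"grip": -1, "tx": 0, "ty": 0, "tz": 0, "spin": 0}]'

```text
time: 8.55
eef_pos: [0.4915, -0.1857, 0.1633]
tcp_rot: [0.987, -0.162, 0.001, -0.002]
wrist_force: [-1.4, 7.6, 11.5]
width: 0.077
gripper_force: 60.4
```

```bash
python3 -c "
from rest import *
st();f,r=red();print(r)"
```

```text
t8.55 rest x -52.9 y 35.9 z 163.3 [ 0.4915 -0.1857  0.1633] yaw toolY rel restX -90.05 F rest -3.8 6.8 11.5 T [1.48 0.24 0.  ] w 0.077 60.4 j7 [ 0.23 -1.53]
[([281, 194, 79, 46, 1774], [315.7, 215.7]), ([468, 237, 97, 98, 3938], [508.1, 278.4])]
```

Call:
send_rows --plan '[{"grip": -1, "tx": 0, "ty": 0, "tz": 6, "spin": 0}, {"grip": -1, "tx": 0, "ty": 0, "tz": 6, "spin": 0}, {"grip": -1, "tx": -1.6, "ty": 4.75, "tz": 0, "spin": 0}, {"grip": -1, "tx": 0, "ty": 0, "tz": 0, "spin": 0}]'

```text
time: 9.0
eef_pos: [0.4879, -0.1841, 0.1736]
tcp_rot: [0.987, -0.163, -0.0, -0.0]
wrist_force: [-0.6, -0.3, -3.1]
width: 0.077
gripper_force: 58.9
```

```bash
python3 - <<'E'
from rest import *
st()
w=manip.grab_frame('wrist');s=manip.grab_frame('scene');t=manip.grab_frame('top')
np.savez('pics/s9.npz',**{k:np.array(v) for k,v in s.items()});np.savez('pics/t9.npz',**{k:np.array(v) for k,v in t.items()})
P=[.51,-.23,.07]
def c(f,hw,hh,sz):
    u=proj(f,P)[0].astype(int);print(u);return cv2.resize(f['pixels'][u[1]-hh:u[1]+hh,u[0]-hw:u[0]+hw,::-1],sz,interpolation=cv2.INTER_CUBIC)
A=c(s,36,36,(400,400));B=c(t,36,36,(400,400))
C=cv2.resize(w['pixels'][:,:,::-1][130:330,120:520],(400,200))
cv2.imwrite('pics/c9.png',np.vstack([np.hstack([A,B]),np.hstack([C,cv2.resize(w['pixels'][:,:,::-1][170:270,220:420],(400,200))])]))
E
```

```text
t9.00 rest x -56.8 y 36.3 z 173.6 [ 0.4879 -0.1841  0.1736] yaw toolY rel restX -90.26 F rest -0.4 -0.5 -3.1 T [ 0.11  0.06 -0.02] w 0.077 58.9 j7 [ 0.22 -1.54]
[267 232]
[381 208]
```

View pics/c9.png

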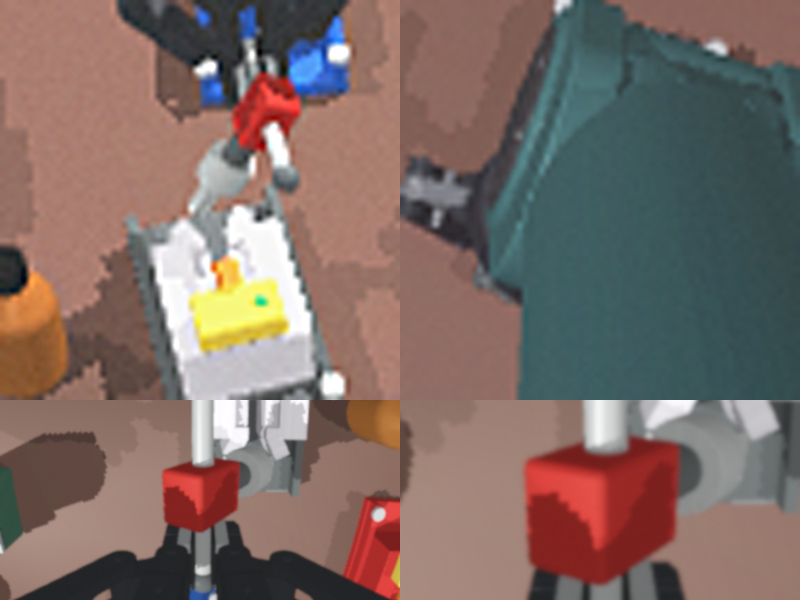

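The scene panel shows the key leaning to the rest's +y side, as intended. The drive tip is at crop (195,208), i.e. scene (266,233), still in front of and left of the mouth.

```bash
python3 - <<'E'
from rest import *
s=load('s9')
def r(uv,z):
    d=atz(s,uv,z)[:2]-S;return (d@X*1e3).round(1),(d@Y*1e3).round(1)
c=lambda x,y:(231+x/5.556,196+y/5.556)
for z in(.05,.055,.06):print('tip',z,r(c(195,209),z))
print('hub c',r(c(265,115),.1736-.0538))
print('wing -y',r(c(183,243),.05),'wing +y',r(c(235,222),.05),'house near corners',r(c(203,345),.066),r(c(288,330),.066))
E
```

```text
tip 0.05 (np.float64(-36.7), np.float64(-3.1))
tip 0.055 (np.float64(-32.3), np.float64(-3.6))
tip 0.06 (np.float64(-27.8), np.float64(-4.0))
hub c (np.float64(-25.3), np.float64(36.6))
wing -y (np.float64(-15.9), np.float64(-13.8)) wing +y (np.float64(-21.8), np.float64(14.8)) house near corners (np.float64(63.9), np.float64(-18.9)) (np.float64(67.3), np.float64(22.4))
```

Call:
send_rows --plan '[{"grip": -1, "tx": 1.1, "ty": 3.3, "tz": 0, "spin": 0}, {"grip": -1, "tx": 0, "ty": 0, "tz": -5, "spin": 0}, {"grip": -1, "tx": 0, "ty": 0, "tz": -5, "spin": 0}, {"grip": -1, "tx": 0, "ty": 0, "tz": -4, "spin": 0}, {"grip": -1, "tx": 0, "ty": 0, "tz": 0, "spin": 0}]'

```text
time: 9.65
eef_pos: [0.4889, -0.181, 0.1585]
tcp_rot: [0.987, -0.163, -0.001, -0.0]
wrist_force: [0.7, 0.3, -3.0]
width: 0.079
gripper_force: 58.9
```

```bash
python3 -c "
from rest import *
st()"
```

```text
t9.65 rest x -56.9 y 39.5 z 158.5 [ 0.4889 -0.181   0.1585] yaw toolY rel restX -90.27 F rest 0.6 0.5 -3.0 T [ 0.01  0.12 -0.06] w 0.079 58.9 j7 [ 0.22 -1.54]
```

Call:
send_rows --plan '[{"grip": -1, "tx": -1.27, "ty": -3.79, "tz": 0, "spin": 0}, {"grip": -1, "tx": -1.27, "ty": -3.79, "tz": 0, "spin": 0}, {"grip": -1, "tx": -1.27, "ty": -3.79, "tz": 0, "spin": 0}, {"grip": -1, "tx": -1.27, "ty": -3.79, "tz": 0, "spin": 0}]'

```text
time: 10.05
eef_pos: [0.4845, -0.1939, 0.1597]
tcp_rot: [0.987, -0.162, -0.001, -0.002]
wrist_force: [0.0, 9.0, 1.9]
width: 0.084
gripper_force: 59.6
```

```bash
python3 -c "
from rest import *
st();f,r=red();print(r)"
```

```text
t10.05 rest x -56.9 y 26.0 z 159.7 [ 0.4845 -0.1939  0.1597] yaw toolY rel restX -90.13 F rest -2.9 8.6 1.9 T [ 2.2  -0.11  0.18] w 0.084 59.6 j7 [ 0.25 -1.51]
[([284, 193, 71, 52, 901], [321.4, 215.9]), ([462, 234, 99, 98, 4036], [502.9, 274.8])]
```

Call:
send_rows --plan '[{"grip": -1, "tx": -1.27, "ty": -3.79, "tz": 0, "spin": 0}, {"grip": -1, "tx": -1.27, "ty": -3.79, "tz": 0, "spin": 0}, {"grip": -1, "tx": -1.27, "ty": -3.79, "tz": 0, "spin": 0}]'

```text
time: 10.4
eef_pos: [0.4805, -0.2056, 0.1597]
tcp_rot: [0.987, -0.162, -0.001, -0.001]
wrist_force: [0.5, 3.7, -0.6]
width: 0.078
gripper_force: 58.5
```

```bash
python3 -c "
from rest import *
st();f,r=red();print(r)"
```

```text
t10.40 rest x -57.0 y 13.6 z 159.7 [ 0.4805 -0.2056  0.1597] yaw toolY rel restX -90.12 F rest -0.7 3.7 -0.6 T [1.25 0.05 0.14] w 0.078 58.5 j7 [ 0.28 -1.5 ]
[([290, 201, 52, 41, 552], [320.5, 218.1]), ([452, 234, 100, 89, 3771], [493.6, 271.2])]
```

Call:
send_rows --plan '[{"grip": -1, "tx": -1.27, "ty": -3.79, "tz": 0, "spin": 0}, {"grip": -1, "tx": -1.27, "ty": -3.79, "tz": 0, "spin": 0}, {"grip": -1, "tx": -1.27, "ty": -3.79, "tz": 0, "spin": 0}, {"grip": -1, "tx": -0.95, "ty": -2.84, "tz": 0, "spin": 0}]'

```text
time: 10.85
eef_pos: [0.4755, -0.2216, 0.1594]
tcp_rot: [0.987, -0.163, -0.0, -0.0]
wrist_force: [-0.6, 3.7, -0.7]
width: 0.074
gripper_force: 58.7
```

```bash
python3 - <<'E'
from rest import *
st();f,r=red();print(r)
np.savez('pics/w10.npz',**{k:np.array(v) for k,v in f.items()})
# columns of red-ish (also dark) hub and rod, per row profile
p=f['pixels'].astype(int);m=(p[...,0]>90)&(p[...,0]>2.2*p[...,1])&(p[...,0]>2.2*p[...,2])
for y in range(185,245,5):
    q=np.flatnonzero(m[y,250:400]);print(y,(q.min()+250,q.max()+250,len(q)) if len(q) else None)
E
```

```text
t10.85 rest x -56.6 y -3.2 z 159.4 [ 0.4755 -0.2216  0.1594] yaw toolY rel restX -90.23 F rest -1.8 3.3 -0.7 T [1.24 0.04 0.16] w 0.074 58.7 j7 [ 0.31 -1.47]
[([296, 202, 50, 36, 1440], [323.0, 216.9]), ([439, 237, 96, 78, 2920], [478.7, 267.6])]
185 None
190 (np.int64(303), np.int64(342), 17)
195 (np.int64(301), np.int64(343), 26)
200 (np.int64(299), np.int64(344), 46)
205 (np.int64(296), np.int64(345), 50)
210 (np.int64(296), np.int64(345), 50)
215 (np.int64(296), np.int64(345), 50)
220 (np.int64(297), np.int64(345), 49)
225 (np.int64(297), np.int64(345), 49)
230 (np.int64(297), np.int64(345), 49)
235 (np.int64(297), np.int64(345), 49)
240 (np.int64(297), np.int64(345), 49)
```

```bash
cat >> rest.py <<'E'
def tilt(f,e,off=.0248):
    p=f['pixels'].astype(int);m=((p[...,0]>90)&(p[...,0]>2.2*p[...,1])&(p[...,0]>2.2*p[...,2])).astype('uint8')
    H=np.r_[e[:2]+off*X,e[2]-.0538];u=proj(f,H,True)[0].astype(int)
    k,l=cv2.connectedComponents(m);M=(l==np.bincount(l[u[1]-10:u[1]+10,u[0]-15:u[0]+15][m[u[1]-10:u[1]+10,u[0]-15:u[0]+15]>0]).argmax()).astype('uint8')
    best=[]
    for th in np.arange(-.3,.65,.02):
        x3=np.r_[X,0];kx=np.r_[Y*np.cos(th),-np.sin(th)];kz=np.r_[Y*np.sin(th),np.cos(th)]
        C=np.array([H+a*.01*kx+b*.012*x3+c*.016*kz for a in(-1,1) for b in(-1,1) for c in(-1,1)])
        im=np.zeros_like(M);cv2.fillConvexPoly(im,cv2.convexHull(proj(f,C,True).round().astype(np.int32)),1)
        best.append(((im&M).sum()/(im|M).sum(),round(th,2)))
    return sorted(best)[-4:]
E
python3 - <<'E'
from rest import *
f=load('w10');print(tilt(f,manip.get_state()['eef_pos']))
f=manip.grab_frame('wrist');print(tilt(f,manip.get_state()['eef_pos']))
E
```

```text
[(np.float64(0.7322185586434291), np.float64(-0.02)), (np.float64(0.733364794714488), np.float64(-0.04)), (np.float64(0.733947119924457), np.float64(0.0)), (np.float64(0.737129300118624), np.float64(0.08))]
[(np.float64(0.7272299364556366), np.float64(-0.06)), (np.float64(0.7276365348399246), np.float64(-0.02)), (np.float64(0.7284096271826334), np.float64(0.02)), (np.float64(0.7308420056764428), np.float64(-0.08))]
```

Call:
send_rows --plan '[{"grip": -1, "tx": 1.5, "ty": 4.4, "tz": 0, "spin": 0}, {"grip": -1, "tx": 3.8, "ty": -1.27, "tz": 0, "spin": 0}, {"grip": -1, "tx": 3.8, "ty": -1.27, "tz": 0, "spin": 0}, {"grip": -1, "tx": 3.8, "ty": -1.27, "tz": 0, "spin": 0}, {"grip": -1, "tx": 0, "ty": 0, "tz": 0, "spin": 0}]'

```text
time: 11.45
eef_pos: [0.4832, -0.2195, 0.159]
tcp_rot: [0.986, -0.164, -0.007, -0.002]
wrist_force: [-9.5, 6.6, 9.1]
width: 0.08
gripper_force: 60.0
```

```bash
python3 - <<'E'
from rest import *
st()
E
```

```text
t11.45 rest x -49.9 y 1.3 z 159.0 [ 0.4832 -0.2195  0.159 ] yaw toolY rel restX -90.31 F rest -11.1 3.3 9.1 T [1.44 2.19 0.04] w 0.08 60.0 j7 [ 0.3  -1.48]
```

Call:
send_rows --plan '[{"grip": -1, "tx": -7.5, "ty": 2.5, "tz": 0, "spin": 0}, {"grip": -1, "tx": 0.9, "ty": 2.6, "tz": 0, "spin": 0}, {"grip": -1, "tx": 0, "ty": 0, "tz": 0, "spin": 0}]'

```text
time: 11.75
eef_pos: [0.4832, -0.2166, 0.1595]
tcp_rot: [0.987, -0.163, 0.001, 0.0]
wrist_force: [-0.3, 1.7, -3.3]
width: 0.078
gripper_force: 58.7
```

```bash
python3 - <<'E'
from rest import *
st()
E
```

```text
t11.75 rest x -51.0 y 4.0 z 159.5 [ 0.4832 -0.2166  0.1595] yaw toolY rel restX -90.26 F rest -0.8 1.5 -3.3 T [ 0.32  0.26 -0.01] w 0.078 58.7 j7 [ 0.29 -1.48]
```

Call:
send_rows --plan '[{"grip": -1, "tx": 2.8, "ty": -0.95, "tz": 0, "spin": 0}, {"grip": -1, "tx": 1.9, "ty": -0.63, "tz": 0, "spin": 0}, {"grip": -1, "tx": 0, "ty": 0, "tz": 0, "spin": 0}]'

```text
time: 12.05
eef_pos: [0.4854, -0.2175, 0.1593]
tcp_rot: [0.987, -0.164, -0.002, -0.0]
wrist_force: [-4.5, 1.8, 2.7]
width: 0.076
gripper_force: 59.4
```

```bash
python3 - <<'E'
from rest import *
st()
E
```

```text
t12.05 rest x -48.5 y 3.9 z 159.3 [ 0.4854 -0.2175  0.1593] yaw toolY rel restX -90.27 F rest -4.8 0.2 2.7 T [0.72 1.15 0.05] w 0.076 59.4 j7 [ 0.29 -1.48]
```

Call:
send_rows --plan '[{"grip": -1, "tx": -2.8, "ty": 0.95, "tz": 0, "spin": 0}, {"grip": -1, "tx": 0.8, "ty": 2.4, "tz": 0, "spin": 0}, {"grip": -1, "tx": 2.8, "ty": -0.95, "tz": 0, "spin": 0}, {"grip": -1, "tx": 1.9, "ty": -0.63, "tz": 0, "spin": 0}, {"grip": -1, "tx": 0, "ty": 0, "tz": 0, "spin": 0}]'

```text
time: 12.55
eef_pos: [0.4908, -0.2164, 0.1595]
tcp_rot: [0.987, -0.163, 0.001, 0.0]
wrist_force: [0.9, 0.9, -3.4]
width: 0.081
gripper_force: 58.9
```

```bash
python3 - <<'E'
from rest import *
st();s=manip.grab_frame('scene');np.savez('pics/s12.npz',**{k:np.array(v) for k,v in s.items()})
p=s['pixels'].astype(int);e=manip.get_state()['eef_pos'];H=np.r_[e[:2]+.0248*X,e[2]-.0538];u=proj(s,H)[0];print('hub pred',u)
m=(p[...,0]>90)&(p[...,0]>2.2*p[...,1])&(p[...,0]>2.2*p[...,2]);x,y=u.astype(int);q=np.argwhere(m[y-15:y+15,x-15:x+15]);print('hub seen',q.mean(0)[::-1]+[x-15,y-15],len(q))
# print char map around key / slot (r,g,b classes)
T=proj(s,np.r_[H[:2],H[2]-.074])[0].astype(int);print('tip pred',T)
for r in range(y-12,T[1]+14):
    print(r,''.join('R' if a>1.8*b and a>80 and c<80 and b<90 else 'O' if a>150 and b>80 and c<90 else '%d'%min(9,(a+b+c)//77) for a,b,c in p[r,x-26:x+22]))
print(x-26)
E
```

```text
t12.55 rest x -43.8 y 6.6 z 159.5 [ 0.4908 -0.2164  0.1595] yaw toolY rel restX -90.26 F rest 0.6 1.1 -3.4 T [0.12 0.03 0.02] w 0.081 58.9 j7 [ 0.29 -1.49]
hub pred [268.95500072 224.06420632]
hub seen [269.32098765 224.50617284] 81
tip pred [271 241]
212 555555421122222222222213661222222232244433333433
213 555555553122222222222212561122123443333333333433
214 555555555421222222221211591122122343333355533333
215 555555555553112112122111686352115555555555555555
216 555555555555421135521213474165115555555555555555
217 555555555555554555531146366077115555555555555555
218 555555555555555555531147356145124555555555555555
219 5555555555555555555411364OORRRR13555555555555555
220 555555555555555555552115RRRRRRR13555555555555555
221 555555555555555555553116RRRRRRR14555555555555555
222 555555555555555555553114RRORRRRR5555555555555555
223 555555555555555555555114RRRRORRR5555555555555555
224 555555555555555555555455RRROOORR5555555555555555
225 555555555555555555555555RRRRRRRR5555555555555555
226 555555555555555555555555RRRRRRRR5555555555555555
227 555555555555555555555555RRRRRRRR5555555555555555

[... 734 characters left out ...]
4444455
242 555555533333256579999998797556889799999994444445
243 5555555533333444599999997997OOOO9899999999444444
244 555555553333333349999999679OOOOO9889999999444444
245 5555555553333343499999989999OOOO8999999999344444
246 5555555533333333489988999999OOOO7999888999944444
247 5555555553333343369999999999O778788777O999944444
248 555533555333333334999999998878888788887999934444
249 5533335553333333339999997O8888888886787899994444
250 553333355333333332999998OOO8888888O5578799994444
251 533333353333333433699999OO8888888887788799994444
252 533333343333333333499999O88888888888888799998444
253 553333333333333343499998O888888888887OOO89999444
254 O33333333333333333299989O88888887OOOOOOOO9999444
242
```

Call:
send_rows --plan '[{"grip": -1, "tx": -0.64, "ty": -1.9, "tz": 0, "spin": 0}, {"grip": -1, "tx": -0.64, "ty": -1.9, "tz": 0, "spin": 0}, {"grip": -1, "tx": 0, "ty": 0, "tz": 0, "spin": 0}]'

```text
time: 12.9
eef_pos: [0.4886, -0.2196, 0.1596]
tcp_rot: [0.987, -0.163, 0.001, -0.0]
wrist_force: [1.0, 1.8, -1.6]
width: 0.081
gripper_force: 59.1
```

```bash
python3 - <<'E'
from rest import *
st()
E
```

```text
t12.90 rest x -44.9 y 2.8 z 159.6 [ 0.4886 -0.2196  0.1596] yaw toolY rel restX -90.25 F rest 0.4 2.0 -1.6 T [ 0.57 -0.32  0.02] w 0.081 59.1 j7 [ 0.29 -1.48]
```

Call:
send_rows --plan '[{"grip": -1, "tx": -0.64, "ty": -1.9, "tz": 0, "spin": 0}, {"grip": -1, "tx": -0.32, "ty": -0.95, "tz": 0, "spin": 0}, {"grip": -1, "tx": 0, "ty": 0, "tz": 0, "spin": 0}]'

```text
time: 13.2
eef_pos: [0.4876, -0.2222, 0.1595]
tcp_rot: [0.987, -0.163, 0.0, -0.0]
wrist_force: [1.3, 4.6, -0.9]
width: 0.079
gripper_force: 59.3
```

```bash
python3 - <<'E'
from rest import *
st()
E
```

```text
t13.20 rest x -45.0 y 0.1 z 159.5 [ 0.4876 -0.2222  0.1595] yaw toolY rel restX -90.23 F rest -0.2 4.8 -0.9 T [ 1.02 -0.46  0.09] w 0.079 59.3 j7 [ 0.3  -1.48]
```

Call:
send_rows --plan '[{"grip": -1, "tx": 0, "ty": 0, "tz": -2, "spin": 0}, {"grip": -1, "tx": 0, "ty": 0, "tz": -2, "spin": 0}, {"grip": -1, "tx": 0, "ty": 0, "tz": -1, "spin": 0}, {"grip": -1, "tx": 0, "ty": 0, "tz": 0, "spin": 0}]'

```text
time: 13.6
eef_pos: [0.4862, -0.222, 0.1567]
tcp_rot: [0.987, -0.163, -0.001, -0.001]
wrist_force: [-5.5, 7.5, 24.6]
width: 0.078
gripper_force: 62.2
```

```bash
python3 - <<'E'
from rest import *
st()
E
```

```text
t13.60 rest x -46.3 y -0.1 z 156.7 [ 0.4862 -0.222   0.1567] yaw toolY rel restX -90.26 F rest -7.6 5.4 24.6 T [1.67 0.72 0.1 ] w 0.078 62.2 j7 [ 0.3  -1.48]
```

Call:
send_rows --plan '[{"grip": -1, "tx": 0, "ty": 0, "tz": 2.5, "spin": 0}, {"grip": -1, "tx": 2.8, "ty": -0.95, "tz": 0, "spin": 0}, {"grip": -1, "tx": 0.9, "ty": -0.3, "tz": -0.5, "spin": 0}, {"grip": -1, "tx": 0, "ty": 0, "tz": 0, "spin": 0}]'

```text
time: 14.0
eef_pos: [0.4878, -0.2227, 0.1574]
tcp_rot: [0.987, -0.164, -0.004, -0.001]
wrist_force: [-6.5, 7.0, 20.9]
width: 0.077
gripper_force: 61.7
```

```bash
python3 - <<'E'
from rest import *
st()
E
```

```text
t14.00 rest x -44.6 y -0.3 z 157.4 [ 0.4878 -0.2227  0.1574] yaw toolY rel restX -90.28 F rest -8.4 4.6 20.9 T [1.84 1.21 0.12] w 0.077 61.7 j7 [ 0.3  -1.48]
```

```bash
python3 - <<'E'
from rest import *
s=manip.grab_frame('scene');e=manip.get_state()['eef_pos']
w=manip.grab_frame('wrist')
for n,f,fi in(('s',s,0),('w',w,1)):
  for pit in(-.1,0,.1,.2):   # + = +x end down
    G=np.r_[e[:2],e[2]-.0538];d=np.r_[X*np.cos(pit),-np.sin(pit)];zz=np.r_[X*np.sin(pit),np.cos(pit)]
    print(n,pit,'hubc',proj(f,G+.0248*d,fi)[0].round(1),'far ball',proj(f,G+.0698*d,fi)[0].round(1),'hubtop',proj(f,G+.0248*d+.016*zz,fi)[0].round(1),'collar c',proj(f,G+.0248*d-.042*zz,fi)[0].round(1))
p=s['pixels'].astype(int)
def dump(p,x0,x1,y0,y1):
  print(x0)
  for r in range(y0,y1): print(r,''.join('R' if a>1.8*b and a>80 and c<80 and b<90 else 'O' if a>150 and b>80 and c<90 else '%d'%min(9,(a+b+c)//77) for a,b,c in p[r,x0:x1]))
dump(p,258,288,214,248)
dump(w['pixels'].astype(int),285,360,130,255)
E
```

```text
s -0.1 hubc [266.5 224.4] far ball [269.8 235. ] hubtop [265.8 220. ] collar c [268.1 235.4]
s 0 hubc [266.6 225. ] far ball [270.  236.8] hubtop [266.  221.1] collar c [267.9 235. ]
s 0.1 hubc [266.6 225.6] far ball [270.2 238.4] hubtop [266.2 222.1] collar c [267.7 234.4]
s 0.2 hubc [266.7 226.1] far ball [270.4 239.8] hubtop [266.4 223.1] collar c [267.4 233.7]
w -0.1 hubc [320.1 225.2] far ball [319.2 114.7] hubtop [319.7 244.4] collar c [320.7 190.7]
w 0 hubc [320.1 222.9] far ball [319.4 113.8] hubtop [319.8 237.5] collar c [320.8 196.7]
w 0.1 hubc [320.2 221.1] far ball [319.6 114.7] hubtop [319.8 231.3] collar c [320.8 203.1]
w 0.2 hubc [320.2 220.1] far ball [319.8 117.1] hubtop [319.8 225.9] collar c [320.9 209.8]
258
214 222223531222123232433333555333
215 222111971211123555555555555555
216 112111770452135555555555555555
217 511246362364125555555555555555
218 611167373374125555555555555555
219 52115736424R125555555555555555
220 531144RRRRRR115555555555555555
221 53213RRRRRRR215555555555555555
222 55114RRRRRRRR35555555555555555
223 55213RRRRRRRR55555555555555555
224 55423RRR
[... 10131 characters left out ...]
RRRRRRRRRRRRRRRRRRRRRRRRRRRRRRRRRRRRRRRRRRRRRRR4444444444444
247 4444444444444RRRRRRRRRRRRRRRRRRRRRRRRRRRRRRRRRRRRRRRRRRRRRRRRR4444444444444
248 4444444444443RRRRRRRRRRRRRRRRRRRRRRRRRRRRRRRRRRRRRRRRRRRRRRRRR3444444444444
249 4444444444443RRRRRRRRRRRRRRRRRRRRRRRRRRRRRRRRRRRRRRRRRRRRRRRRR3444444444444
250 4444444433333RRRRRRRRRRRRRRRRRRRRRRRRRRRRRRRRRRRRRRRRRRRRRRRRR3333333344444
251 444443322222RRRRRRRRRRRRRRRRRRRRRRRRRRRRRRRRRRRRRRRRRRRRRRRRRRR222222334444
252 444433211111RRRRRRRRRRRRRRRRRRRRRRRRRRRRRRRRRRRRRRRRRRRRRRRRRRR111111223444
253 444332111111RRRRRRRRRRRRRRRRRRRRRRRRRRRRRRRRRRRRRRRRRRRRRRRRRRR111111122344
254 4433211111111RRRRRRRRRRRRRRRRRRRRRRRRRRRRRRRRRRRRRRRRRRRRRRRRR1111111112234
```

```bash
python3 - <<'E'
from rest import *
w=manip.grab_frame('wrist');e=manip.get_state()['eef_pos'];st()
for pit in(-.1,0,.1,.2,.3):
    G=np.r_[e[:2],e[2]-.0538];d=np.r_[X*np.cos(pit),-np.sin(pit)];zz=np.r_[X*np.sin(pit),np.cos(pit)];H=G+.0248*d
    print(pit,[proj(w,H+a*d+b*zz,True)[0,1].round(1) for a,b in((.012,-.016),(.012,.016),(-.012,.016))], 'ball top edge', proj(w,G+(.0698+.007)*d,True)[0,1].round(1))
p=w['pixels'].astype(int)
m=(p[...,0]>90)&(p[...,0]>2.2*p[...,1])&(p[...,0]>2.2*p[...,2])
print('red rows at col 330:',[(a) for a in np.flatnonzero(np.diff(m[150:300,345-15].astype(int)))+150], 'brightness jump', [(r,p[r,336].sum()) for r in range(186,262,4)])
print('rod widths',[(r,(p[r,300:340].sum(1)//77).tolist()) for r in (100,118)])
E
```

```text
t14.15 rest x -44.6 y -0.3 z 157.4 [ 0.4878 -0.2227  0.1574] yaw toolY rel restX -90.27 F rest -8.6 4.1 20.7 T [1.75 1.22 0.15] w 0.073 61.7 j7 [ 0.3  -1.48]
-0.1 [np.float64(185.2), np.float64(214.6), np.float64(271.2)] ball top edge 96.0
0 [np.float64(186.4), np.float64(206.8), np.float64(266.0)] ball top edge 96.2
0.1 [np.float64(188.3), np.float64(200.1), np.float64(260.9)] ball top edge 98.2
0.2 [np.float64(190.9), np.float64(194.8), np.float64(256.0)] ball top edge 101.7
0.3 [np.float64(194.2), np.float64(190.6), np.float64(251.4)] ball top edge 106.4
red rows at col 330: [np.int64(195), np.int64(258)] brightness jump [(186, np.int64(371)), (190, np.int64(162)), (194, np.int64(165)), (198, np.int64(163)), (202, np.int64(183)), (206, np.int64(293)), (210, np.int64(337)), (214, np.int64(337)), (218, np.int64(339)), (222, np.int64(337)), (226, np.int64(338)), (230, np.int64(337)), (234, np.int64(275)), (238, np.int64(206)), (242, np.int64(198)), (246, np.int64(196)), (250, np.int64(196)), (254, np.int64(195)), (258, np.int64(218))]
rod widths [(100, [7, 7, 7, 7, 7, 7, 7, 7, 7, 7, 7, 7, 6, 5, 4, 4, 3, 3, 3, 3, 3, 3, 3, 3, 3, 3, 4, 4, 5, 6, 6, 7, 7, 7, 7, 7, 7, 7, 7, 7]), (118, [9, 9, 9, 8, 7, 5, 4, 4, 4, 4, 4, 4, 4, 5, 5, 5, 5, 5, 4, 4, 4, 4, 4, 4, 4, 4, 4, 4, 4, 3, 3, 3, 3, 3, 3, 3, 3, 5, 6, 7])]
```

Call:
send_rows --plan '[{"grip": -1, "tx": 0, "ty": 0, "tz": 1, "spin": 0}, {"grip": -0.85, "tx": 0, "ty": 0, "tz": 0, "spin": 0}, {"grip": -0.75, "tx": 0, "ty": 0, "tz": 0, "spin": 0}, {"grip": -0.7, "tx": 0, "ty": 0, "tz": 0, "spin": 0}, {"grip": -0.7, "tx": 0, "ty": 0, "tz": 0, "spin": 0}]'

```text
time: 14.65
eef_pos: [0.4904, -0.2251, 0.1571]
tcp_rot: [0.986, -0.164, -0.0, 0.001]
wrist_force: [-0.6, -0.6, 1.2]
width: 0.156
gripper_force: 0.5
```

```bash
cat >> rest.py <<'E'
def edges():
    w=manip.grab_frame('wrist');p=w['pixels'].astype(int);m=(p[...,0]>90)&(p[...,0]>2.2*p[...,1])&(p[...,0]>2.2*p[...,2])
    m[:,:270]=0;m[:,370:]=0;k,l,sx,c=cv2.connectedComponentsWithStats(m.astype('uint8'));i=1+sx[1:,4].argmax();M=l==i
    y0,h=sx[i][1],sx[i][3]
    print('hub bbox',sx[i].tolist(),[(y,np.flatnonzero(M[y])[[0,-1]].tolist()) for y in(y0+2,y0+h//2,y0+h-4)])
    return w
E
python3 - <<'E'
from rest import *
st();edges()
E
```

```text
t14.65 rest x -41.4 y -1.8 z 157.1 [ 0.4904 -0.2251  0.1571] yaw toolY rel restX -90.34 F rest -0.4 -0.8 1.2 T [-0.01  0.16 -0.05] w 0.156 0.5 j7 [ 0.3  -1.48]
hub bbox [293, 194, 50, 70, 3087] [(np.int32(196), [300, 337]), (np.int32(229), [293, 342]), (np.int32(260), [295, 340])]
```

```bash
python3 - <<'E'
from rest import *
from scipy.optimize import least_squares
w=manip.grab_frame('wrist');e=manip.get_state()['eef_pos']
x3=np.r_[X,0];y3=np.r_[Y,0];z3=np.r_[0,0,1.]
def q(hx,hy,z=.1):
    H=np.r_[S+X*hx+Y*hy,z]
    return [proj(w,H+a*x3+b*z3,True)[0].round(1).tolist() for a,b in((.012,-.016),(.012,.016),(-.012,.016))]
for hx in(-.024,-.021,-.018,-.015):print(hx,q(hx,-.001))
p=w['pixels'].astype(int);print([(r,int(p[r,333].sum())) for r in range(190,270,3)])
print('tool y,x',(e[:2]-S)@X,(e[:2]-S)@Y)
E
```

```text
-0.024 [[318.7, 201.0], [317.7, 223.6], [318.4, 278.8]]
-0.021 [[318.6, 194.9], [317.7, 216.1], [318.3, 272.5]]
-0.018 [[318.6, 188.8], [317.6, 208.5], [318.2, 265.9]]
-0.015 [[318.5, 182.6], [317.5, 200.7], [318.2, 259.2]]
[(190, 439), (193, 217), (196, 159), (199, 161), (202, 157), (205, 163), (208, 234), (211, 305), (214, 337), (217, 336), (220, 338), (223, 339), (226, 338), (229, 334), (232, 334), (235, 311), (238, 200), (241, 196), (244, 198), (247, 196), (250, 198), (253, 195), (256, 193), (259, 195), (262, 200), (265, 351), (268, 357)]
tool y,x -0.04128582967216022 -0.0015229862748396493
```

Call:
send_rows --plan '[{"grip": -0.5, "tx": 0, "ty": 0, "tz": 0, "spin": 0}, {"grip": -0.25, "tx": 0.3, "ty": 0.9, "tz": 0, "spin": 0}, {"grip": -0.25, "tx": 0, "ty": 0, "tz": 0, "spin": 0}, {"grip": -0.25, "tx": 0, "ty": 0, "tz": 0, "spin": 0}]'

```text
time: 15.15
eef_pos: [0.4915, -0.2229, 0.1574]
tcp_rot: [0.987, -0.163, 0.0, 0.0]
wrist_force: [0.5, 0.2, -1.2]
width: 0.38
gripper_force: 0.0
```

```bash
cat >> rest.py <<'E'
from scipy.optimize import least_squares
def keyfit(ev=None,col=333):
    """hub x,y (rest, rel seat), pitch from the wrist view rows of its 3 edges"""
    w=edges();p=w['pixels'].astype(int);b=p[:,col].sum(1).astype(float)
    print([(r,int(b[r])) for r in range(176,290,3)]);np.savez('pics/last.npz',**{k:np.array(v) for k,v in w.items()})
def solve(rows,w,hy=-.001,z=.1):
    def f(q):
        d=np.r_[X*np.cos(q[1]),-np.sin(q[1])];zz=np.r_[X*np.sin(q[1]),np.cos(q[1])];H=np.r_[S+X*q[0]+Y*hy,q[2]]
        return [proj(w,H+a*d+c*zz,True)[0,1]-r for (a,c),r in zip(((.012,-.016),(.012,.016),(-.012,.016)),rows)]+[(q[2]-z)*1e3]
    return least_squares(f,[-.02,0,z]).x
E
python3 - <<'E'
from rest import *
st();keyfit()
E
```

```text
t15.15 rest x -41.1 y 0.6 z 157.4 [ 0.4915 -0.2229  0.1574] yaw toolY rel restX -90.25 F rest 0.4 0.3 -1.2 T [ 0.   -0.04 -0.01] w 0.38 0.0 j7 [ 0.3  -1.48]
hub bbox [300, 199, 49, 72, 3065] [(np.int32(201), [305, 343]), (np.int32(235), [300, 348]), (np.int32(267), [301, 346])]
[(176, 439), (179, 443), (182, 424), (185, 410), (188, 418), (191, 428), (194, 427), (197, 410), (200, 357), (203, 318), (206, 300), (209, 183), (212, 161), (215, 164), (218, 221), (221, 297), (224, 330), (227, 316), (230, 239), (233, 225), (236, 204), (239, 190), (242, 188), (245, 188), (248, 192), (251, 188), (254, 188), (257, 186), (260, 186), (263, 188), (266, 202), (269, 205), (272, 306), (275, 343), (278, 343), (281, 347), (284, 355), (287, 388)]
```

```bash
python3 - <<'E'
from rest import *
w=load('last');print(solve((198,218.5,271),w),solve((198,218.5,271),w,z=.103))
e=manip.get_state()['eef_pos']
# lateral: y of hub from column centres
for hy in(-.002,0,.002):
    print(hy,[proj(w,np.r_[S+X*(-.022+a)+Y*(hy+b),z],True)[0].round(1).tolist() for a,b,z in((.012,.01,.084),(.012,-.01,.084),(.012,.01,.116),(.012,-.01,.116))])
E
```

```text
[-0.02199615  0.01884464  0.09890405] [-0.02110517  0.02653749  0.10139449]
-0.002 [[304.9, 197.5], [346.8, 197.3], [300.2, 219.1], [353.1, 218.9]]
0 [[300.7, 197.5], [342.6, 197.3], [295.0, 219.1], [347.8, 219.0]]
0.002 [[296.5, 197.5], [338.4, 197.3], [289.7, 219.1], [342.5, 219.0]]
```

Call:
send_rows --plan '[{"grip": -0.25, "tx": 8.75, "ty": -3.8, "tz": 0, "spin": 0}, {"grip": -0.25, "tx": 8.75, "ty": -3.8, "tz": 0, "spin": 0}, {"grip": -0.25, "tx": 0, "ty": 0, "tz": -4, "spin": 0}, {"grip": -0.35, "tx": 0, "ty": 0, "tz": 0, "spin": 0}, {"grip": -0.42, "tx": 0, "ty": 0, "tz": 0, "spin": 0}]'

```text
time: 15.7
eef_pos: [0.5083, -0.2304, 0.153]
tcp_rot: [0.987, -0.163, -0.001, -0.0]
wrist_force: [0.0, 0.2, -0.5]
width: 0.289
gripper_force: 0.0
```

Call:
send_rows --plan '[{"grip": -0.46, "tx": 0, "ty": 0, "tz": 0, "spin": 0}, {"grip": -0.5, "tx": 0, "ty": 0, "tz": 0, "spin": 0}, {"grip": -0.54, "tx": 0, "ty": 0, "tz": 0, "spin": 0}, {"grip": -0.56, "tx": 0, "ty": 0, "tz": 0, "spin": 0}]'

```text
time: 16.1
eef_pos: [0.5086, -0.23, 0.1534]
tcp_rot: [0.987, -0.163, -0.0, -0.0]
wrist_force: [0.3, 0.4, -0.4]
width: 0.228
gripper_force: 36.4
```

```bash
python3 - <<'E'
from rest import *
st()
E
```

```text
t16.10 rest x -22.6 y -0.6 z 153.4 [ 0.5086 -0.23    0.1534] yaw toolY rel restX -90.24 F rest 0.1 0.5 -0.4 T [ 0.45 -0.01  0.06] w 0.228 36.4 j7 [ 0.3  -1.48]
```

Call:
send_rows --plan '[{"grip": -1, "tx": 0, "ty": 0, "tz": 0, "spin": 0}, {"grip": -1, "tx": 0, "ty": 0, "tz": 0, "spin": 0}, {"grip": -1, "tx": 0, "ty": 0, "tz": 3, "spin": 0}, {"grip": -1, "tx": 0, "ty": 0, "tz": 0, "spin": 0}]'

```text
time: 16.5
eef_pos: [0.5084, -0.23, 0.1562]
tcp_rot: [0.987, -0.163, -0.0, -0.0]
wrist_force: [-0.3, 2.0, -2.3]
width: 0.224
gripper_force: 58.9
```

```bash
python3 - <<'E'
from rest import *
st()
E
```

```text
t16.50 rest x -22.7 y -0.7 z 156.2 [ 0.5084 -0.23    0.1562] yaw toolY rel restX -90.24 F rest -0.9 1.8 -2.3 T [ 0.74 -0.02  0.03] w 0.224 58.9 j7 [ 0.3  -1.48]
```

Call:
send_rows --plan '[{"grip": -1, "tx": 2.84, "ty": -0.95, "tz": 0, "spin": 0}, {"grip": -1, "tx": 2.84, "ty": -0.95, "tz": 0, "spin": 0}, {"grip": -1, "tx": 2.84, "ty": -0.95, "tz": 0, "spin": 0}, {"grip": -1, "tx": 2.84, "ty": -0.95, "tz": 0, "spin": 0}, {"grip": -1, "tx": 0, "ty": 0, "tz": 0, "spin": 0}]'

```text
time: 17.0
eef_pos: [0.5206, -0.2342, 0.1562]
tcp_rot: [0.987, -0.163, 0.0, -0.0]
wrist_force: [-0.3, 3.3, -4.3]
width: 0.224
gripper_force: 58.7
```

```bash
python3 - <<'E'
from rest import *
st()
E
```

```text
t17.00 rest x -9.9 y -0.8 z 156.2 [ 0.5206 -0.2342  0.1562] yaw toolY rel restX -90.25 F rest -1.4 3.0 -4.3 T [ 1.03 -0.07 -0.04] w 0.224 58.7 j7 [ 0.3  -1.48]
```

Call:
send_rows --plan '[{"grip": -1, "tx": 0.25, "ty": 0.75, "tz": 0, "spin": 0}, {"grip": -1, "tx": 1.42, "ty": -0.48, "tz": 0, "spin": 0}, {"grip": -1, "tx": 1.42, "ty": -0.48, "tz": 0, "spin": 0}, {"grip": -1, "tx": 1.42, "ty": -0.48, "tz": 0, "spin": 0}, {"grip": -1, "tx": 0, "ty": 0, "tz": 0, "spin": 0}]'

```text
time: 17.5
eef_pos: [0.5239, -0.2352, 0.1563]
tcp_rot: [0.987, -0.164, -0.001, 0.0]
wrist_force: [-2.5, 2.7, -2.0]
width: 0.227
gripper_force: 59.1
```

```bash
python3 - <<'E'
from rest import *
st()
E
```

```text
t17.50 rest x -6.5 y -0.7 z 156.3 [ 0.5239 -0.2352  0.1563] yaw toolY rel restX -90.28 F rest -3.2 1.8 -2.0 T [0.74 0.72 0.01] w 0.227 59.1 j7 [ 0.3  -1.48]
```

Call:
send_rows --plan '[{"grip": -1, "tx": 0.95, "ty": -0.32, "tz": 0, "spin": 0}, {"grip": -1, "tx": 0.95, "ty": -0.32, "tz": 0, "spin": 0}, {"grip": -1, "tx": 0.95, "ty": -0.32, "tz": 0, "spin": 0}, {"grip": -1, "tx": 0, "ty": 0, "tz": 0, "spin": 0}]'

```text
time: 17.9
eef_pos: [0.527, -0.2362, 0.1562]
tcp_rot: [0.987, -0.164, -0.0, 0.0]
wrist_force: [-3.9, 2.4, -2.1]
width: 0.226
gripper_force: 59.2
```

```bash
python3 - <<'E'
from rest import *
st()
E
```

```text
t17.90 rest x -3.1 y -0.7 z 156.2 [ 0.527  -0.2362  0.1562] yaw toolY rel restX -90.27 F rest -4.5 1.0 -2.1 T [0.6  0.98 0.03] w 0.226 59.2 j7 [ 0.3  -1.48]
```

Call:
send_rows --plan '[{"grip": -1, "tx": 0.95, "ty": -0.32, "tz": 0, "spin": 0}, {"grip": -1, "tx": 0.95, "ty": -0.32, "tz": 0, "spin": 0}, {"grip": -1, "tx": 0, "ty": 0, "tz": 0, "spin": 0}]'

```text
time: 18.2
eef_pos: [0.529, -0.2369, 0.1562]
tcp_rot: [0.987, -0.164, -0.0, 0.0]
wrist_force: [-4.8, 2.3, -1.7]
width: 0.221
gripper_force: 59.2
```

```bash
python3 - <<'E'
from rest import *
st()
E
```

```text
t18.20 rest x -1.1 y -0.7 z 156.2 [ 0.529  -0.2369  0.1562] yaw toolY rel restX -90.28 F rest -5.3 0.7 -1.7 T [ 0.59  1.09 -0.04] w 0.221 59.2 j7 [ 0.3  -1.48]
```

Call:
send_rows --plan '[{"grip": -1, "tx": 0.95, "ty": -0.32, "tz": 0, "spin": 0}, {"grip": -1, "tx": 0, "ty": 0, "tz": 0, "spin": 0}]'

```text
time: 18.4
eef_pos: [0.5292, -0.237, 0.1562]
tcp_rot: [0.987, -0.164, -0.001, -0.0]
wrist_force: [-6.3, 2.5, -0.3]
width: 0.222
gripper_force: 59.5
```

```bash
python3 - <<'E'
from rest import *
st()
E
```

```text
t18.40 rest x -0.8 y -0.7 z 156.2 [ 0.5292 -0.237   0.1562] yaw toolY rel restX -90.28 F rest -6.8 0.4 -0.3 T [ 0.62  1.37 -0.03] w 0.222 59.5 j7 [ 0.3  -1.48]
```

Call:
send_rows --plan '[{"grip": -1, "tx": 0.95, "ty": -0.32, "tz": 0, "spin": 0}, {"grip": -1, "tx": 0, "ty": 0, "tz": 0, "spin": 0}]'

```text
time: 18.6
eef_pos: [0.5295, -0.2371, 0.1562]
tcp_rot: [0.987, -0.164, -0.002, -0.0]
wrist_force: [-6.7, 3.6, 1.9]
width: 0.227
gripper_force: 59.6
```

```bash
python3 - <<'E'
from rest import *
st()
E
```

```text
t18.60 rest x -0.5 y -0.7 z 156.2 [ 0.5295 -0.2371  0.1562] yaw toolY rel restX -90.28 F rest -7.5 1.3 1.9 T [0.81 1.65 0.02] w 0.227 59.6 j7 [ 0.3  -1.48]
```

Call:
send_rows --plan '[{"grip": -1, "tx": -0.95, "ty": 0.32, "tz": 0, "spin": 0}, {"grip": -1, "tx": 0, "ty": 0, "tz": -2, "spin": 0}, {"grip": -1, "tx": 0, "ty": 0, "tz": -2, "spin": 0}, {"grip": -1, "tx": 0, "ty": 0, "tz": -1, "spin": 0}, {"grip": -1, "tx": 0, "ty": 0, "tz": 0, "spin": 0}]'

```text
time: 19.1
eef_pos: [0.5292, -0.2369, 0.1512]
tcp_rot: [0.987, -0.164, -0.001, -0.0]
wrist_force: [-5.5, 2.8, -0.8]
width: 0.225
gripper_force: 59.5
```

```bash
python3 - <<'E'
from rest import *
st()
E
```

```text
t19.10 rest x -0.8 y -0.6 z 151.2 [ 0.5292 -0.2369  0.1512] yaw toolY rel restX -90.28 F rest -6.1 0.9 -0.8 T [ 0.69  1.39 -0.06] w 0.225 59.5 j7 [ 0.3  -1.48]
```

Call:
send_rows --plan '[{"grip": -1, "tx": 0, "ty": 0, "tz": -2, "spin": 0}, {"grip": -1, "tx": 0, "ty": 0, "tz": -1, "spin": 0}, {"grip": -1, "tx": 0, "ty": 0, "tz": -1, "spin": 0}, {"grip": -1, "tx": 0, "ty": 0, "tz": -0.5, "spin": 0}, {"grip": -1, "tx": 0, "ty": 0, "tz": 0, "spin": 0}]'

```text
time: 19.6
eef_pos: [0.5292, -0.2369, 0.1474]
tcp_rot: [0.987, -0.164, -0.001, -0.0]
wrist_force: [-7.2, 3.9, 6.4]
width: 0.223
gripper_force: 60.3
```

```bash
python3 - <<'E'
from rest import *
st()
E
```

```text
t19.60 rest x -0.9 y -0.6 z 147.4 [ 0.5292 -0.2369  0.1474] yaw toolY rel restX -90.27 F rest -8.1 1.4 6.4 T [0.79 1.62 0.01] w 0.223 60.3 j7 [ 0.3  -1.48]
```

Call:
send_rows --plan '[{"grip": -1, "tx": 0, "ty": 0, "tz": -1, "spin": 0}, {"grip": -1, "tx": 0, "ty": 0, "tz": 0, "spin": 0}]'

```text
time: 19.8
eef_pos: [0.5292, -0.2369, 0.1474]
tcp_rot: [0.987, -0.164, -0.001, -0.0]
wrist_force: [-7.8, 3.4, 12.8]
width: 0.223
gripper_force: 61.2
```

Call:
send_rows --plan '[{"grip": -0.75, "tx": 0, "ty": 0, "tz": 0.5, "spin": 0}, {"grip": -0.6, "tx": 0, "ty": 0, "tz": 0, "spin": 0}, {"grip": -0.5, "tx": 0, "ty": 0, "tz": 0, "spin": 0}, {"grip": -0.4, "tx": 0, "ty": 0, "tz": 0, "spin": 0}, {"grip": -0.3, "tx": 0, "ty": 0, "tz": 0, "spin": 0}]'

```text
time: 20.3
eef_pos: [0.5327, -0.2382, 0.1472]
tcp_rot: [0.987, -0.163, 0.003, 0.001]
wrist_force: [-0.1, 0.5, 0.4]
width: 0.35
gripper_force: 0.0
```

```bash
python3 - <<'E'
from rest import *
st();keyfit()
E
```

```text
t20.30 rest x 2.9 y -0.7 z 147.2 [ 0.5327 -0.2382  0.1472] yaw toolY rel restX -90.27 F rest -0.3 0.5 0.4 T [-0.01 -0.03  0.08] w 0.35 0.0 j7 [ 0.3  -1.48]
hub bbox [298, 251, 47, 75, 2820] [(np.int32(253), [303, 340]), (np.int32(288), [299, 343]), (np.int32(322), [300, 343])]
[(176, 627), (179, 558), (182, 364), (185, 257), (188, 264), (191, 276), (194, 277), (197, 277), (200, 331), (203, 414), (206, 560), (209, 576), (212, 566), (215, 518), (218, 547), (221, 580), (224, 569), (227, 416), (230, 361), (233, 361), (236, 421), (239, 432), (242, 431), (245, 427), (248, 367), (251, 206), (254, 199), (257, 200), (260, 200), (263, 198), (266, 187), (269, 187), (272, 192), (275, 188), (278, 192), (281, 213), (284, 222), (287, 221)]
```

Call:
send_rows --plan '[{"grip": -0.15, "tx": 0, "ty": 0, "tz": 0, "spin": 0}, {"grip": -0.15, "tx": 0, "ty": 0, "tz": 5, "spin": 0}, {"grip": -0.15, "tx": 0, "ty": 0, "tz": 20, "spin": 0}, {"grip": -0.15, "tx": 0, "ty": 0, "tz": 30, "spin": 0}, {"grip": -0.15, "tx": 0, "ty": 0, "tz": 40, "spin": 0}]'

```text
time: 20.85
eef_pos: [0.5294, -0.2366, 0.2412]
tcp_rot: [0.987, -0.163, -0.002, -0.0]
wrist_force: [1.0, -0.4, 0.8]
width: 0.426
gripper_force: 0.0
```

Call:
send_rows --plan '[{"grip": -0.15, "tx": -20, "ty": 7, "tz": 20, "spin": 0}, {"grip": -0.15, "tx": -25, "ty": 8, "tz": 10, "spin": 0}, {"grip": -0.15, "tx": -25, "ty": 8, "tz": 0, "spin": 0}, {"grip": -0.15, "tx": 0, "ty": 0, "tz": 0, "spin": 0}, {"grip": -0.15, "tx": 0, "ty": 0, "tz": 0, "spin": 0}]'

```text
time: 21.35
eef_pos: [0.4602, -0.2141, 0.2719]
tcp_rot: [0.987, -0.164, 0.001, 0.0]
wrist_force: [-0.2, 0.5, -0.4]
width: 0.428
gripper_force: 0.0
```

```bash
python3 - <<'E'
from rest import *
st();w=shot('wrist','wf');s=shot('scene','sf')
x3=np.r_[X,0];y3=np.r_[Y,0];z3=np.r_[0,0,1.]
def lab(a,b,c): return 'R' if a>90 and a>2.2*b and a>2.2*c else 'O' if a>150 and .35*a<b<.75*a and c<.5*a else 'Y' if a>170 and b>.75*a and c<.6*a else '#' if a+b+c>600 else '+' if a+b+c>330 else '.'
for n,f,fi in(('w',w,1),('s',s,0)):
    for nm,q in(('hub',(0,0,.094)),('balls-',(-.045,0,.094)),('balls+',(.045,0,.094)),('hubtop',(0,0,.110)),('paddle@13',(.013,0,.056)),('house edge',(.028,0,.066))):
        print(n,nm,proj(f,np.r_[S+X*(q[0]-.0015)+Y*q[1],q[2]],fi)[0].round(1),end=' ')
    print()
p=w['pixels'].astype(int);u=proj(w,np.r_[S,.094],True)[0].astype(int)
for r in range(u[1]-50,u[1]+50,2):print(r,''.join(lab(*p[r,c]) for c in range(u[0]-40,u[0]+40)))
p=s['pixels'].astype(int);u=proj(s,np.r_[S,.08])[0].astype(int);print(u[0]-22)
for r in range(u[1]-20,u[1]+24):print(r,''.join(lab(*p[r,c]) for c in range(u[0]-22,u[0]+24)))
E
```

```text
t21.35 rest x -73.5 y -0.9 z 271.9 [ 0.4602 -0.2141  0.2719] yaw toolY rel restX -90.28 F rest -0.3 0.4 -0.4 T [0.02 0.01 0.05] w 0.428 0.0 j7 [ 0.27 -1.5 ]
w hub [319.8 113.5] w balls- [320.1 169.3] w balls+ [319.6  57.9] w hubtop [319.6 113.2] w paddle@13 [320.1  99.9] w house edge [320.   82.5] 
s hub [268.4 232. ] s balls- [265.  220.6] s balls+ [271.9 244.1] s hubtop [267.8 228.2] s paddle@13 [270.6 244.4] s house edge [271.4 246.1] 
61 .+++++###########YYYYYYY+++++++YYY+++++++++++....+YYYYYYYYYYYYYYY++++###++++++..
63 ..++++###########YYYYYY+++++++++YYY++++++++++...+YYYYYYYYYYYYYYYY++++####+++++..
65 ..++++###########YYYYYYY+++++++YYYYY+++####+++++YYYYYYYYYYYYYYYYY++++####+++++..
67 ..++++###########YYYYYYYYY+++YYYYYYY########++++YYYYYYYYYYYYYYYYY++++####+++++..
69 ..++++############YYYYYYYYYYYYYYYYYY########++++YYYYYYYYYYYYYYYYY++++####+++++..
71 ..++++############YYYYYYYYYYYYYYYYYY########++++YYYYYYYYYYYYYYYYY++++####+++++..
73 ..++++############YYYYYYYYYYYYYYYYYY########++++YYYYYYYYYYYYYYYYY++++####++++++.
75 ..++++############YYYYYYYYYYYYYYYYYY########++++YYYYYYYYYYYYYYYYY+
[... 5120 characters left out ...]
.++.#######+++OO...++########.+++++++
246 ++++......+..########+++YO.OY####Y#####+++++++
247 +++++.....+..+#######+#+YYYYY#YYYYY####+++++++
248 +++++........+########YYYYYYYYYYYYY####.++++++
249 +++++.........######YYYYYYYYYYY++YY#####++++++
250 +++++.........#####YYYYYYYYYYYY++YYY####.+++++
251 ++++++........+#####YYYYYYYYYYYYYYYY####.+++++
252 ++++++........+#####YYYYYYYYYYYYYYYY#####+++++
253 ...+++.........#####YYYYYYYYYYYYYYYY#####+++++
254 ...+++.........#####YYYYYYYYYYYYYYYYY####+++++
255 ...+++.........+####+YYYYYYYYYYYYYYYY####.++++
256 ...+...........+####+YYYYYYYYYYYYYY+#####+++++
257 ................#####YYYYYYYYY+###++#+++#+++++
258 ................#####YYYYY+++++#++++++++#+++++
```

```bash
python3 -c "
from rig import manip
print(manip.job_done())"
```

```text
the job is handed in; nothing more can be done
None
```

The key was drawn out of the chuck, parked upright in the key rest with the collar in the recess and the paddle pressed, and released; I handed the job in at about 21 s and got no verdict back. The end checks were camera and force readings only: I compared neither the chuck's angle nor the bystanders before and after, though no knock was felt.

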